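# Line up weld coupons on the scanning rail

### The arm

A 6-joint arm with a two-finger parallel gripper is mounted at the origin on the work surface. World frame = base frame: x ahead of the robot, y to its left, z up, the work surface at z = 0. Lengths are in m, angles in rad, forces in N, time in s.
With the tool pointing down it reaches from about 0.3 to 0.825 m from the base axis. Payload 5.4 kg.
Tool frame: the origin (TCP) lies midway between the tips of the shut fingers; the grasp point (between the pads) lies 19 mm behind it; z points along the fingers, y is the line along which they close (so a half turn about z gives the same grasp; the last joint's range is limited). The gripper opens to 92 mm and grips with 3 to 60 N. Pads are 20 mm wide; open, the fingers measure 128 mm over their backs; the gripper's body (75 mm by 189 mm) begins 69 mm behind the grasp point.
Start: joints at [-1.489, 0.158, 1.597, -0, 1.386, -0.21], TCP at [0.165, -0.551, 0.178] pointing down, gripper open.
Joint ranges: [-2.91, 2.91], [-0.94, 2.29], [0.18, 2.7], [-1.29, 4.43], [0.17, 2.64], [-3, 3]. Speed limits (rad/s): [2.57, 2.57, 3.14, 3.14, 3.14, 3.14].

### API

Orientations are given as [roll, pitch, yaw] about the fixed x, y, z axes, in that order (R = Rz(yaw) Ry(pitch) Rx(roll)).
In Python, from plant import manip gives the robot as it stands. The module is installed in compiled form; this text tells all that it offers.
- The arm moves only by the tool arm_command, never from a script. Its argument "targets" is a list of rows, each an object of numbers: "x", "y", "z": the shift along the tool's x, y, z in cm; "wx", "wy", "wz": the turn, a rotation vector about the tool's x, y, z in degrees; "claw": the opening, from 0 (shut) to 1 (fully open). In form: [{"x": .., "y": .., "z": .., "wx": .., "wy": .., "wz": .., "claw": ..}, ...]. A call has 1 to 8 rows; each row shifts and turns the commanded pose from where the row before left it, along the tool's axes as they then stand; what a row does not reach is not made up. A row lasts 1/10 s, in which the tool goes at most 50 mm and 8.59 degrees, less where a joint would pass 70% of its speed; a pose out of reach is approached as far as the arm can. A call with a gripper value outside its range is refused whole. The fingers move at their own pace and stop on an object; "squeeze" is the grip in N (left out, the last holds). Time passes only in rows, so rows that do not move let the fingers close. It gives the time, the measured TCP pose, the force, the opening and the grip force at its end, in the units of the state.
- manip.read_state(): the state, without advancing time (a new reading comes with each control period).
- manip.get_image(name): name is "scene" or "top" or "wrist"; returns a dict with "pixels" (384x512x3 uint8, red, green, blue), "z_map" (384x512 float32, m along the optical axis (not along the pixel's ray), 0 where there is no reading), "K" (3x3 intrinsics, pixels), "position" and "attitude" of the camera in the world. Camera axes: x right, y up, looking along -z (the intrinsics and any distortion apply to the point x, -y, -z); pixel columns grow to the right and rows downward; lengths in m; the calibration is good to about 2 mm. The wrist camera is an equidistant fisheye: a pixel r from the principal point sees the ray r / f radians off the axis. A picture is of the moment at which its call begins.
- manip.job_done(): hands the job in; it is judged then, once.
The state is a dict: "time": time; "joint_positions": joint angles; "joint_vel": joint speeds; "joint_torque": joint torques, N m; "tcp_pos": TCP position; "tcp_rot": TCP orientation; "force": force on the tool from outside, world axes, zero at the start; "moment": the same for the moment, N m; "width": opening from 0.0 (shut) to 1.0 (fully open); "gripper_force": force on a finger pad.
Only numpy, scipy, OpenCV 4.12 (cv2) and the standard library are available. Lean on these libraries where they do the work, as an engineer would, in place of code of your own. Each camera call takes 0.05 s, during which the arm holds its last target. There are 200 camera calls.

### The job

Set the four welded steel coupons out for scanning: lay them flat in an evenly spaced, square row along the front of the guide rail, longest at the knob end and then by length down to the shortest, each with one short end pushed snug against the rail and centred on its own black line, weld bead up. Leave everything else on the bench where it is.

Things in the scene. Friction and masses are not known exactly. Their poses are not given: they have to be found in the camera images.
- coupon_112: longest coupon; belongs at mark1. A flat steel weld coupon, 112 mm long (x), 40 mm wide (y), 12 mm thick, with a dark 12 mm wide weld bead standing 1.3 mm proud across the middle of its top; plain bare steel like the other three, which differ only in length; about 422 g. Origin: centre of its underside; x along its length (either end may face the rail), z up
- coupon_92: second longest; belongs at mark2. A flat steel weld coupon, 92 mm long (x), 40 mm wide (y), 12 mm thick, with a dark 12 mm wide weld bead standing 1.3 mm proud across the middle of its top; plain bare steel like the other three, which differ only in length; about 347 g. Origin: centre of its underside; x along its length (either end may face the rail), z up
- coupon_72: third longest; belongs at mark3. A flat steel weld coupon, 72 mm long (x), 40 mm wide (y), 12 mm thick, with a dark 12 mm wide weld bead standing 1.3 mm proud across the middle of its top; plain bare steel like the other three, which differ only in length; about 271 g. Origin: centre of its underside; x along its length (either end may face the rail), z up
- coupon_52: shortest; belongs at mark4. A flat steel weld coupon, 52 mm long (x), 40 mm wide (y), 12 mm thick, with a dark 12 mm wide weld bead standing 1.3 mm proud across the middle of its top; plain bare steel like the other three, which differ only in length; about 196 g. Origin: centre of its underside; x along its length (either end may face the rail), z up
- rail: fixed aluminium guide rail, 320 mm long (y), 30 mm deep (x = 0 to 30), 20 mm high, four black lines across its top and front, 76 mm apart; round black knob (24 mm across, top 46 mm above bench) on one end, at x +16, y +145 mm. Origin: middle of the front face (facing the robot), at bench height; x points square into the rail, away from the robot; y along it to the knob end
- mark1 (a point): foot of black line number 1 counted from the knob end, on the rail's front face at bench height (rail y = +114 mm); axes as the rail's
- mark2 (a point): foot of black line number 2 counted from the knob end, on the rail's front face at bench height (rail y = +38 mm); axes as the rail's
- mark3 (a point): foot of black line number 3 counted from the knob end, on the rail's front face at bench height (rail y = -38 mm); axes as the rail's
- mark4 (a point): foot of black line number 4 counted from the knob end, on the rail's front face at bench height (rail y = -114 mm); axes as the rail's
- tape_roll: bystander: green tape roll lying flat, 84 mm across, 19 mm high. Origin: centre of underside
- step_block: bystander: steel step calibration block, 76 x 26 mm, four steps rising 8 to 32 mm along its x; no weld bead. Origin: centre of underside
- grease_jar: bystander: white jar with black lid, 62 mm across, 55 mm high. Origin: centre of underside
- probe: bystander: small black ultrasonic probe, 34 x 24 mm, 22 mm high with a steel stub to 38 mm. Origin: centre of underside
- mug_a: bystander: blue cup without handle, 72 mm across, 95 mm high. Origin: centre of underside
- mug_b: bystander: steel cup, 76 mm across, 100 mm high. Origin: centre of underside
- couplant_bottle: bystander: clear bottle with white cap, 64 mm across, 180 mm high. Origin: centre of underside
- paint_brush: bystander: brush 170 mm long lying along its x on the bench, under 30 mm high. Origin: about its middle
Mind the look-alikes: they are no part of the job. What is shaped like the coupon_72 but turquoise is not meant. What is shaped like the coupon_92 but blue is not meant.

How it is judged:
By the outcome, as a careful person would: the job done as asked, in the order asked, and still so for the second after the job is handed in, with the robot touching nothing.
It also fails if it takes over 72 s, if anything falls off the work surface, if the arm or the gripper's body presses on something with over 40 N, if the wrist force passes 120 N, or if a joint passes its speed limit or range.

## Working session

There is one attempt and no reset: what is moved stays moved. The work goes in short steps, Python scripts to look and compute and a tool call to move; the robot and the scene stay as the last step left them, time stands still between calls to the robot, and variables do not carry over. Pictures are saved under pics/ and viewed, at most 10 in all, crops included, and the job is handed in when it is done.

Besides the shell and the picture viewer there is one more tool, called after "Request:" as name(argument=value, ...) on one line, values as JSON. arm_command: Moves the arm, as the interface text tells. Its arguments: {"type":"object","properties":{"targets":{"type":"array","items":{"type":"object","properties":{"x":{"type":"number"},"y":{"type":"number"},"z":{"type":"number"},"wx":{"type":"number"},"wy":{"type":"number"},"wz":{"type":"number"},"claw":{"type":"number"}}}},"squeeze":{"type":"number"}},"required":["targets"]}

```bash
mkdir -p pics; cat > h.py <<'E'
import numpy as np, cv2
from scipy.spatial.transform import Rotation as R
from plant import manip
def att(a):
    a=np.array(a,float)
    return a if a.shape==(3,3) else (R.from_euler('xyz',a).as_matrix() if a.size==3 else R.from_quat(a).as_matrix())
def ray(im,uv):
    K=np.array(im['K']);uv=np.atleast_2d(uv).astype(float)
    d=np.c_[(uv[:,0]-K[0,2])/K[0,0],-(uv[:,1]-K[1,2])/K[1,1],-np.ones(len(uv))]
    return d@att(im['attitude']).T
def plane(im,uv,z):
    d=ray(im,uv);p=np.array(im['position']);return p+d*((z-p[2])/d[:,2])[:,None]
E
python3 - <<'E'
from h import *
s=manip.read_state();print(s)
for n in('top','scene'):
    im=manip.get_image(n);print(n,im['K'],im['position'],im['attitude'],im.keys())
    cv2.imwrite(f'pics/{n}0.png',cv2.resize(im['pixels'][:,:,::-1],(800,600),interpolation=cv2.INTER_CUBIC))
    np.savez(f'{n}0.npz',**im)
E
```

```text
{'time': 0.0, 'joint_positions': array([-1.48909921e+00,  1.59074386e-01,  1.59821464e+00,  1.62369157e-05,
        1.38616062e+00, -2.10080127e-01]), 'joint_vel': array([-0.00117968,  0.00038813, -0.00094966,  0.0005761 ,  0.00115887,
       -0.00025975]), 'joint_torque': array([-1.45651188e-04, -3.85564542e+01, -3.22110593e+01,  7.00682681e-02,
        3.76379618e-02, -1.33296912e-04]), 'tcp_pos': array([ 0.16534138, -0.55000912,  0.17741354]), 'tcp_rot': array([-3.13977982e+00, -4.02858269e-04,  2.91773880e-01]), 'force': array([ 0.39775456,  0.30760034, -0.14711627]), 'moment': array([-0.05394904, -0.02663792,  0.01397803]), 'gripper_force': 0.0, 'width': 1.0005886491899494}
top [[346.97447807   0.         256.7775366 ]
 [  0.         346.97447807 200.22147108]
 [  0.           0.           1.        ]] [ 0.36480115 -0.06318765  1.05492293] [ 0.15712236  0.00945864 -1.59740211] dict_keys(['pixels', 'z_map', 'K', 'position', 'attitude'])
scene [[357.07309337   0.         259.19966628]
 [  0.         357.07309337 194.66380182]
 [  0.           0.           1.        ]] [1.31795222 0.11826144 0.97382887] [ 0.72521884 -0.01263688  1.78659552] dict_keys(['pixels', 'z_map', 'K', 'position', 'attitude'])
```

View pics/top0.png

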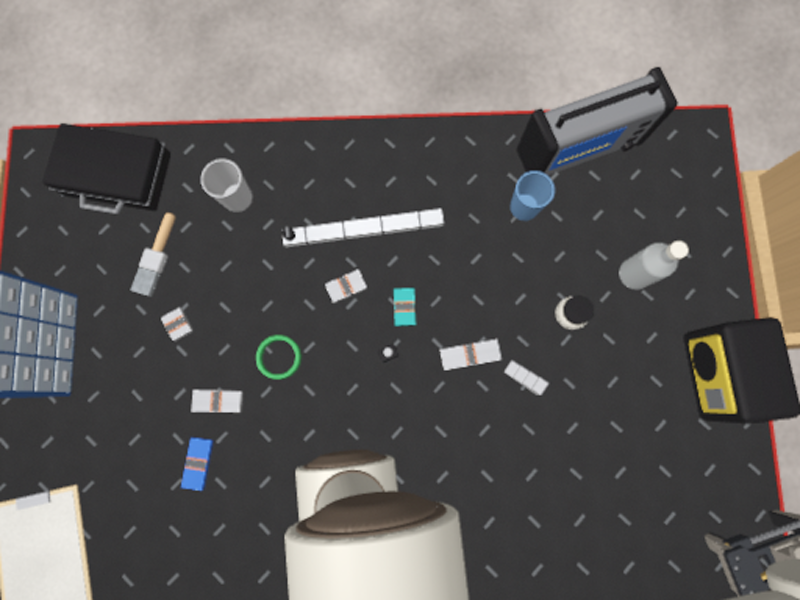

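View pics/scene0.png

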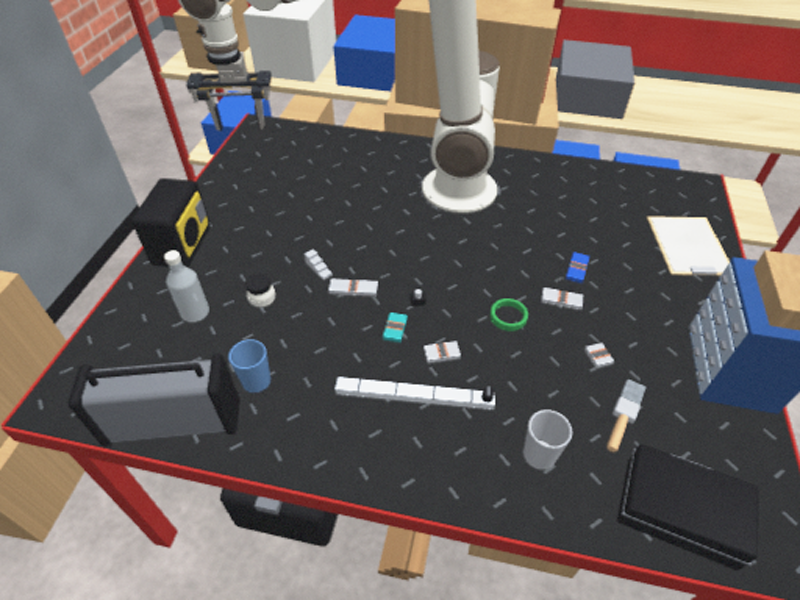

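Top view (800 px scale): bead-bearing bare steel candidates are at (346,286), (177,324), (217,401) and (471,354). The step block is at (526,378) with no bead. The turquoise (404,307) and blue (197,464) look-alikes are not meant. The rail runs (284,240)→(443,217), knob at left. Next I'll measure them and make a crop to confirm.

```bash
cat > m.py <<'E'
from h import *
def rects(n='top',z=0.012,f=6):
    im=manip.get_image(n);px=im['pixels']
    big=cv2.resize(px,None,fx=f,fy=f,interpolation=cv2.INTER_CUBIC)
    hsv=cv2.cvtColor(big,cv2.COLOR_RGB2HSV)
    m=((hsv[...,2]>125)&(hsv[...,1]<60)).astype(np.uint8)
    m=cv2.morphologyEx(m,cv2.MORPH_CLOSE,np.ones((int(8*f),)*2))  # bridges bead
    out=[]
    for c in cv2.findContours(m,0,2)[0]:
        uv=(c[:,0,:]+.5)/f-.5
        P=plane(im,uv,z)[:,:2]
        (cx,cy),(a,b),t=cv2.minAreaRect((P*1000).astype(np.float32))
        if a<b:a,b,t=b,a,t-90
        if 30<a<400 and 15<b<70: out.append((uv.mean(0).round(0),np.round([cx,cy,a,b,(t+90)%180-90],1)))
    return im,out
if __name__=='__main__':
    im,o=rects()
    for u,r in o:print(u,u*1.5625,r)
    im2,o=rects('scene')
    print('scene')
    for u,r in o:print(u,r)
    cv2.imwrite('pics/crop1.png',cv2.resize(im['pixels'][125:325,80:360,::-1],(784,560),interpolation=cv2.INTER_CUBIC))
E
python3 m.py
```

```text
[496. 371.] [775.     579.6875] [  16.5 -729.4   58.3   46.    88.7]
[463. 359.] [723.4375 560.9375] [  61.1 -636.9   72.7   33.8   22.6]
[126. 297.] [196.875  464.0625] [255.2 335.   40.6  23.3  83.3]
[137. 256.] [214.0625 400.    ] [370.9 299.4  95.7  43.2  87.8]
[462. 255.] [721.875  398.4375] [ 344.  -654.9   44.1   25.7  -35.7]
[508. 239.] [793.75   373.4375] [ 392.9 -799.5  100.6   22.1   -8. ]
[113. 206.] [176.5625 321.875 ] [513.3 377.9  74.2  44.7  28. ]
[256. 195.] [400.     304.6875] [543.2 -62.3  42.2  23.2  88.4]
[362. 201.] [565.625  314.0625] [ 514.4 -381.3   73.6   47.8   24.3]
[221. 183.] [345.3125 285.9375] [587.9  50.6  75.3  44.2 -67. ]
[ 94. 175.] [146.875  273.4375] [627.7 441.1  92.7  49.5 -17.9]
[418. 169.] [653.125  264.0625] [ 617.5 -557.8  150.8   68.9  -68.1]
[237. 144.] [370.3125 225.    ] [707.1  15.  325.4  40.2 -83.9]
[ 64. 132.] [100.   206.25] [770.6 547.6  87.4  26.4  77.8]
scene
[171. 322.] [ 989.5 -187.8   40.3   18.4   89.4]
[507. 269.] [603.5 755.1 147.6  25.2 -12.9]
[403. 255.] [633.  444.1 101.6  43.9 -20.5]
[263. 251.] [710.7  16.3 325.9  52.7 -82.1]
[384. 227.] [529.  383.9  57.6  46.3  28.9]
[283. 225.] [595.7  53.5  75.8  47.5 -67.5]
[252. 208.] [554.  -59.3  43.3  35.  -89.3]
[360. 190.] [381.5 300.9  94.6  54.4  87.5]
[168. 190.] [ 534.5 -380.7   65.3   59.   -53.8]
[370. 170.] [260.7 335.9  38.4  21.7  79. ]
[118. 181.] [ 535.8 -578.2  260.    68.9   39.8]
[119.   6.] [ -965.6 -1337.3   216.2    19.2    38.7]
[92.  1.] [ -985.4 -1542.8    61.8    27.3    29.3]
```

View pics/crop1.png

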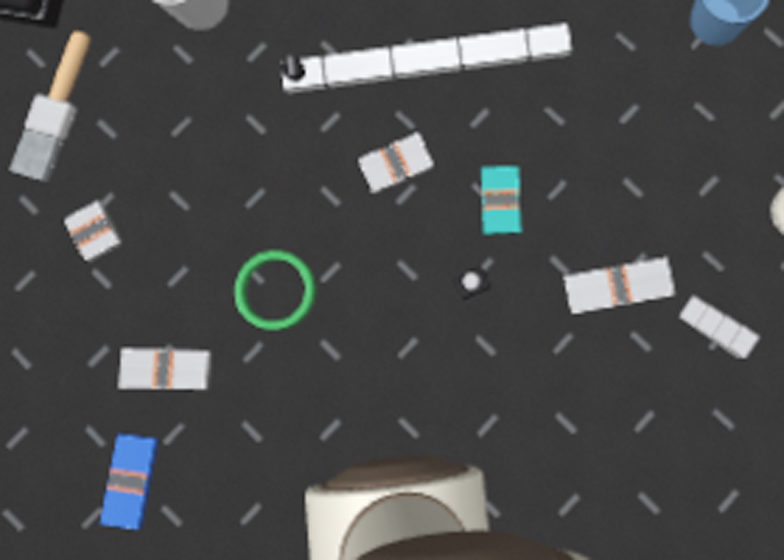

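The crop confirms it. The four plain-steel pieces with a bead sit at crop (396,162), (92,231), (164,369) and (619,285). The stepped piece at (719,326) has no bead, and turquoise (501,200) and blue (128,481) are excluded. I'll refine with the height map, which gets rid of the dashes and merged shapes.

```bash
cat > d.py <<'E'
from h import *
def hmap(im):
    v,u=np.mgrid[:384,:512];uv=np.c_[u.ravel(),v.ravel()]
    P=np.array(im['position'])+ray(im,uv)*im['z_map'].ravel()[:,None]
    return P.reshape(384,512,3)
def pieces(im,lo,hi,amin,amax):
    P=hmap(im);z=P[...,2]
    n,l,st,_=cv2.connectedComponentsWithStats(((z>lo)&(z<hi)).astype(np.uint8),connectivity=4)
    for i in range(1,n):
        if not amin<st[i,4]<amax: continue
        q=P[l==i];c=q[:,:2].mean(0);w,V=np.linalg.eigh(np.cov(q[:,:2].T));a=np.degrees(np.arctan2(V[1,1],V[0,1]))
        vv,uu=np.nonzero(l==i)
        print('px',uu.mean().round(),vv.mean().round(),'c',(c*1000).round(1),'LxW',np.sqrt(12*w[::-1]).round(3),'ang',round((a+90)%180-90,1),'z',np.median(q[:,2]).round(4),'col',im['pixels'][l==i].mean(0).round())
if __name__=='__main__':
    im=manip.get_image('top')
    print('bench z',np.median(hmap(im)[100:250,150:350,2]))
    pieces(im,.006,.017,80,2000);print('rail');pieces(im,.0155,.026,150,3000)
E
python3 d.py
```

```text
bench z -1.9966494108514254e-05
px 97.0 179.0 c [611.  432.8] LxW [0.085 0.029] ang -30.0 z 0.0142 col [142. 145. 147.]
px 221.0 183.0 c [586.9  52.1] LxW [0.072 0.041] ang -66.7 z 0.0115 col [197. 191. 190.]
px 258.0 196.0 c [542.2 -62. ] LxW [0.073 0.04 ] ang -0.6 z 0.0119 col [102. 181. 176.]
px 112.0 207.0 c [520.4 383.2] LxW [0.053 0.041] ang 28.9 z 0.0118 col [188. 179. 177.]
px 300.0 227.0 c [ 445.7 -186.9] LxW [0.112 0.04 ] ang -81.1 z 0.0116 col [202. 199. 199.]
px 330.0 238.0 c [ 411.3 -272.1] LxW [0.037 0.026] ang 43.4 z 0.0102 col [205. 205. 208.]
px 138.0 257.0 c [370.3 301. ] LxW [0.093 0.041] ang 87.3 z 0.0118 col [198. 194. 194.]
px 125.0 297.0 c [255.  334.9] LxW [0.092 0.042] ang -9.7 z 0.0118 col [ 99. 135. 199.]
px 20.0 321.0 c [195.7 639.9] LxW [0.063 0.021] ang -77.4 z 0.0096 col [206. 206. 208.]
rail
px 234.0 145.0 c [704.7   9.6] LxW [0.307 0.031] ang -83.5 z 0.0194 col [229. 230. 233.]
px 96.0 166.0 c [649.  434.3] LxW [0.152 0.035] ang -19.0 z 0.0183 col [194. 189. 181.]
px 177.0 228.0 c [450.4 182.4] LxW [0.094 0.092] ang -2.9 z 0.0185 col [ 87. 181. 112.]
```

The sizes match the given values to 1 mm (112, 92, 72, 52), so the identities are confirmed. Next comes a row planner and the rail pose from its four lines.

```bash
cat > p.py <<'E'
# plan: python3 p.py n x y z yaw  (mm,deg) [--m : restart from measured pose]; remembers the commanded pose in cmd.json
import sys,json,os
from h import *
def planrows(c,g,n):
    rows=[];c=np.array(c,float);g=np.array(g,float)
    for k in range(n,0,-1):
        y=np.radians(c[3]);d=(g-c)/k
        dx=round((d[0]*np.cos(y)+d[1]*np.sin(y))/10,2);dy=round((d[0]*np.sin(y)-d[1]*np.cos(y))/10,2);dz=round(-d[2]/10,2);w=round(-d[3],1)
        c+=[10*(dx*np.cos(y)+dy*np.sin(y)),10*(dx*np.sin(y)-dy*np.cos(y)),-10*dz,-w]
        rows.append({k:v for k,v in dict(x=dx,y=dy,z=dz,wz=w).items() if v})
    return rows,c
if __name__=='__main__':
    a=[x for x in sys.argv[1:] if x!='--m'];s=manip.read_state()
    m=np.r_[s['tcp_pos']*1000,np.degrees(s['tcp_rot'][2])]
    print('t',round(s['time'],2),'meas',m.round(1),'rp',np.degrees(s['tcp_rot'][:2]).round(2),'j',s['joint_positions'].round(2),'w',round(s['width'],3),'gf',round(s['gripper_force'],1),'F',s['force'].round(1))
    c=m if '--m' in sys.argv or not os.path.exists('cmd.json') else np.array(json.load(open('cmd.json')))
    print('cmd',c.round(1))
    while a:
        n=int(a[0]);g=[float(v) if v!='.' else c[i] for i,v in enumerate(a[1:5])];a=a[5:]
        r,c=planrows(c,g,n);print(json.dumps(r))
    json.dump(list(c),open('cmd.json','w'));print('end',c.round(2))
E
cat > rail.py <<'E'
from h import *
def railfit(im,c,ang):
    r=np.radians(ang);ex=np.array([np.cos(r),np.sin(r)]);ey=np.array([-ex[1],ex[0]])
    K=np.array(im['K']);M=att(im['attitude']);p=np.array(im['position'])
    def samp(X,Y,z):
        W=np.stack([c[0]+X*ex[0]+Y*ey[0],c[1]+X*ex[1]+Y*ey[1],np.full_like(X,z)],-1)-p
        q=W@M;u=K[0,0]*q[...,0]/-q[...,2]+K[0,2];v=K[1,1]*-q[...,1]/-q[...,2]+K[1,2]
        return cv2.remap(im['pixels'].mean(2).astype(np.float32),u.astype(np.float32),v.astype(np.float32),cv2.INTER_CUBIC)
    Y=np.arange(-.18,.18,.0005);pts=[]
    prof={}
    for nm,(x0,x1) in dict(front=(.005,.014),back=(.016,.025),mid=(.006,.024)).items():
        X=np.linspace(x0,x1,15);I=samp(*np.meshgrid(X,Y,indexing='ij'),.02).mean(0);prof[nm]=I
        L=[]
        for y0 in (.114,.038,-.038,-.114):
            k=abs(Y-y0)<.013;b=I[k];d=np.clip(np.median(b)-8-b,0,None);L.append(round(1000*(Y[k]*d).sum()/d.sum(),1))
        print(nm,L)
    # front & back top edges: half level of the profile in x, at several y
    X=np.arange(-.03,.05,.0005);E=[]
    for y0 in (.09,.06,.015,-.015,-.06,-.09,-.135):
        I=samp(*np.meshgrid(X,np.linspace(y0-.008,y0+.008,9),indexing='ij'),.02).mean(1)
        g=np.gradient(I);
        E.append((y0,1000*X[np.argmax(g)],1000*X[np.argmin(g)],))
    print('edges y,front,back',np.round(E,1).tolist())
if __name__=='__main__':
    im=manip.get_image('top')
    railfit(im,np.array([.691,.012]),6.3)
E
python3 rail.py; python3 p.py 8 390 -270 150 65 8 587 52 100 113.3
```

```text
front [np.float64(116.0), np.float64(39.9), np.float64(-35.9), np.float64(-111.7)]
back [np.float64(115.9), np.float64(40.2), np.float64(-36.1), np.float64(-112.1)]
mid [np.float64(116.0), np.float64(40.0), np.float64(-36.1), np.float64(-111.9)]
edges y,front,back [[0.1, -0.5, 31.5], [0.1, -0.5, 31.5], [0.0, -0.5, 31.5], [-0.0, -0.5, 31.5], [-0.1, -0.5, 31.5], [-0.1, -0.5, 31.0], [-0.1, -0.5, 31.0]]
t 0.3 meas [ 165.4 -550.4  178.1   16.7] rp [-1.7996e+02 -1.0000e-02] j [-1.49  0.16  1.6  -0.    1.39 -0.21] w 1.001 gf 0.0 F [-0.5 -0.4 -0.5]
cmd [ 165.4 -550.4  178.1   16.7]
[{"x": 3.7, "y": -2.55, "z": 0.35, "wz": -6.0}, {"x": 3.94, "y": -2.15, "z": 0.35, "wz": -6.0}, {"x": 4.15, "y": -1.72, "z": 0.35, "wz": -6.0}, {"x": 4.3, "y": -1.28, "z": 0.35, "wz": -6.1}, {"x": 4.42, "y": -0.82, "z": 0.35, "wz": -6.0}, {"x": 4.48, "y": -0.35, "z": 0.35, "wz": -6.1}, {"x": 4.49, "y": 0.12, "z": 0.35, "wz": -6.0}, {"x": 4.45, "y": 0.6, "z": 0.36, "wz": -6.1}]
[{"x": 4.69, "y": 0.53, "z": 0.62, "wz": -6.0}, {"x": 4.61, "y": 1.02, "z": 0.63, "wz": -6.0}, {"x": 4.47, "y": 1.5, "z": 0.62, "wz": -6.0}, {"x": 4.3, "y": 1.95, "z": 0.63, "wz": -6.1}, {"x": 4.06, "y": 2.4, "z": 0.62, "wz": -6.0}, {"x": 3.79, "y": 2.81, "z": 0.63, "wz": -6.1}, {"x": 3.47, "y": 3.2, "z": 0.62, "wz": -6.0}, {"x": 3.11, "y": 3.54, "z": 0.63, "wz": -6.1}]
end [586.99  51.95  99.97 113.32]
```

Request:
arm_command(targets=[{"x":3.7,"y":-2.55,"z":0.35,"wz":-6.0,"claw":1},{"x":3.94,"y":-2.15,"z":0.35,"wz":-6.0},{"x":4.15,"y":-1.72,"z":0.35,"wz":-6.0},{"x":4.3,"y":-1.28,"z":0.35,"wz":-6.1},{"x":4.42,"y":-0.82,"z":0.35,"wz":-6.0},{"x":4.48,"y":-0.35,"z":0.35,"wz":-6.1},{"x":4.49,"y":0.12,"z":0.35,"wz":-6.0},{"x":4.45,"y":0.6,"z":0.36,"wz":-6.1}], squeeze=25)

```text
invalid input
```

Request:
arm_command(targets=[{"x":4.69,"y":0.53,"z":0.62,"wz":-6.0},{"x":4.61,"y":1.02,"z":0.63,"wz":-6.0},{"x":4.47,"y":1.5,"z":0.62,"wz":-6.0},{"x":4.3,"y":1.95,"z":0.63,"wz":-6.1},{"x":4.06,"y":2.4,"z":0.62,"wz":-6.0},{"x":3.79,"y":2.81,"z":0.63,"wz":-6.1},{"x":3.47,"y":3.2,"z":0.62,"wz":-6.0},{"x":3.11,"y":3.54,"z":0.63,"wz":-6.1}])

```text
invalid input
```

Request:
arm_command(targets=[{"x":0}])

```text
invalid input
```

```bash
python3 p.py 6 587 52 4 113.3; python3 - <<'E'
from h import *
im=manip.get_image('wrist');np.savez('w1.npz',**im);print(im['K'],im['position'],im['attitude'])
cv2.imwrite('pics/w1.png',im['pixels'][:,:,::-1])
E
```

```text
t 0.3 meas [ 165.4 -550.4  178.1   16.7] rp [-1.7996e+02 -1.0000e-02] j [-1.49  0.16  1.6  -0.    1.39 -0.21] w 1.001 gf 0.0 F [-0.5 -0.4 -0.5]
cmd [587.   51.9 100.  113.3]
[{"z": 1.6}, {"z": 1.6}, {"z": 1.6}, {"z": 1.6}, {"z": 1.6}, {"z": 1.6}]
end [586.99  51.95   3.97 113.32]
[[297.31863964   0.         255.05286763]
 [  0.         297.31863964 190.17074802]
 [  0.           0.           1.        ]] [ 0.23012949 -0.53011869  0.38371456] [-2.42839268e-01  1.27082842e-03 -1.27865672e+00]
```

View pics/w1.png

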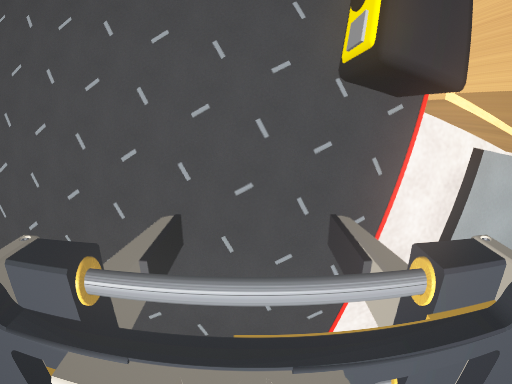

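The moves were refused, so the arm is still at its start (the picture shows the bare bench and the fingers at (150,250) and (350,250)). Rows probably need all keys, so I'll resend them complete.

Request:
arm_command(targets=[{"x":3.7,"y":-2.55,"z":0.35,"wx":0,"wy":0,"wz":-6.0,"claw":1},{"x":3.94,"y":-2.15,"z":0.35,"wx":0,"wy":0,"wz":-6.0,"claw":1},{"x":4.15,"y":-1.72,"z":0.35,"wx":0,"wy":0,"wz":-6.0,"claw":1},{"x":4.3,"y":-1.28,"z":0.35,"wx":0,"wy":0,"wz":-6.1,"claw":1},{"x":4.42,"y":-0.82,"z":0.35,"wx":0,"wy":0,"wz":-6.0,"claw":1},{"x":4.48,"y":-0.35,"z":0.35,"wx":0,"wy":0,"wz":-6.1,"claw":1},{"x":4.49,"y":0.12,"z":0.35,"wx":0,"wy":0,"wz":-6.0,"claw":1},{"x":4.45,"y":0.6,"z":0.36,"wx":0,"wy":0,"wz":-6.1,"claw":1}], squeeze=25)

```text
time: 1.15
tcp_pos: [0.391, -0.2688, 0.1504]
tcp_rot: [3.141, 0.0, 1.139]
force: [0.2, -0.2, 0.3]
width: 1.001
gripper_force: 0.0
```

Request:
arm_command(targets=[{"x":4.69,"y":0.53,"z":0.62,"wx":0,"wy":0,"wz":-6.0,"claw":1},{"x":4.61,"y":1.02,"z":0.63,"wx":0,"wy":0,"wz":-6.0,"claw":1},{"x":4.47,"y":1.5,"z":0.62,"wx":0,"wy":0,"wz":-6.0,"claw":1},{"x":4.29,"y":1.95,"z":0.63,"wx":0,"wy":0,"wz":-6.1,"claw":1},{"x":4.06,"y":2.4,"z":0.62,"wx":0,"wy":0,"wz":-6.0,"claw":1},{"x":3.79,"y":2.81,"z":0.63,"wx":0,"wy":0,"wz":-6.1,"claw":1},{"x":3.47,"y":3.2,"z":0.62,"wx":0,"wy":0,"wz":-6.0,"claw":1},{"x":3.12,"y":3.55,"z":0.63,"wx":0,"wy":0,"wz":-6.1,"claw":1}])

```text
time: 1.95
tcp_pos: [0.5879, 0.0537, 0.1001]
tcp_rot: [3.141, 0.0, 1.982]
force: [0.4, -0.2, -0.1]
width: 0.999
gripper_force: 0.0
```

Request:
arm_command(targets=[{"x":0,"y":0,"z":2.4,"wx":0,"wy":0,"wz":0,"claw":1},{"x":0,"y":0,"z":2.4,"wx":0,"wy":0,"wz":0,"claw":1},{"x":0,"y":0,"z":2.4,"wx":0,"wy":0,"wz":0,"claw":1},{"x":0,"y":0,"z":1.6,"wx":0,"wy":0,"wz":0,"claw":1},{"x":0,"y":0,"z":0.8,"wx":0,"wy":0,"wz":0,"claw":1},{"x":0,"y":0,"z":0,"wx":0,"wy":0,"wz":0,"claw":0.3},{"x":0,"y":0,"z":0,"wx":0,"wy":0,"wz":0,"claw":0.3},{"x":0,"y":0,"z":0,"wx":0,"wy":0,"wz":0,"claw":0.3}])

```text
time: 2.75
tcp_pos: [0.5883, 0.0515, 0.0057]
tcp_rot: [3.139, 0.001, 1.978]
force: [0.3, 0.1, 0.1]
width: 0.76
gripper_force: 0.0
```

Request:
arm_command(targets=[{"x":0,"y":0,"z":0,"wx":0,"wy":0,"wz":0,"claw":0.3},{"x":0,"y":0,"z":0,"wx":0,"wy":0,"wz":0,"claw":0.3},{"x":0,"y":0,"z":0,"wx":0,"wy":0,"wz":0,"claw":0.3},{"x":0,"y":0,"z":0,"wx":0,"wy":0,"wz":0,"claw":0.3},{"x":0,"y":0,"z":0,"wx":0,"wy":0,"wz":0,"claw":0.3},{"x":0,"y":0,"z":0,"wx":0,"wy":0,"wz":0,"claw":0.3}])

```text
time: 3.35
tcp_pos: [0.587, 0.0518, 0.0043]
tcp_rot: [-3.142, -0.0, 1.978]
force: [0.6, 0.1, 0.0]
width: 0.301
gripper_force: 0.0
```

```bash
echo "[587.0,52.0,4.0,113.3]">cmd.json; CL=0.3 python3 p.py 2 . . 44 . 9 653.6 -28.4 44 186.3 3 . . 4.5 .
```

```text
t 3.35 meas [587.   51.8   4.3 113.3] rp [-180.   -0.] j [-0.12  0.39  1.69  0.    1.07 -0.52] w 0.301 gf 0.0 F [0.6 0.1 0. ]
cmd [587.   52.    4.  113.3]
[{"x": 0.0, "y": 0.0, "z": -2.0, "wx": 0, "wy": 0, "wz": 0.0, "claw": 0.3}, {"x": 0.0, "y": 0.0, "z": -2.0, "wx": 0, "wy": 0, "wz": 0.0, "claw": 0.3}]
[{"x": -1.11, "y": 0.33, "z": 0.0, "wx": 0, "wy": 0, "wz": -8.1, "claw": 0.3}, {"x": -1.15, "y": 0.17, "z": 0.0, "wx": 0, "wy": 0, "wz": -8.1, "claw": 0.3}, {"x": -1.16, "y": 0.0, "z": 0.0, "wx": 0, "wy": 0, "wz": -8.1, "claw": 0.3}, {"x": -1.15, "y": -0.16, "z": 0.0, "wx": 0, "wy": 0, "wz": -8.1, "claw": 0.3}, {"x": -1.11, "y": -0.32, "z": 0.0, "wx": 0, "wy": 0, "wz": -8.1, "claw": 0.3}, {"x": -1.06, "y": -0.48, "z": 0.0, "wx": 0, "wy": 0, "wz": -8.1, "claw": 0.3}, {"x": -0.98, "y": -0.62, "z": 0.0, "wx": 0, "wy": 0, "wz": -8.1, "claw": 0.3}, {"x": -0.88, "y": -0.75, "z": 0.0, "wx": 0, "wy": 0, "wz": -8.2, "claw": 0.3}, {"x": -0.77, "y": -0.87, "z": 0.0, "wx": 0, "wy": 0, "wz": -8.1, "claw": 0.3}]
[{"x": 0.0, "y": 0.0, "z": 1.32, "wx": 0, "wy": 0, "wz": 0.0, "claw": 0.3}, {"x": 0.0, "y": 0.0, "z": 1.32, "wx": 0, "wy": 0, "wz": 0.0, "claw": 0.3}, {"x": 0.0, "y": 0.0, "z": 1.31, "wx": 0, "wy": 0, "wz": 0.0, "claw": 0.3}]
end [653.59 -28.38   4.5  186.3 ]
```

The claw reached 28 mm with no grip force, so this grasp missed. I'll look before doing anything else.

```bash
python3 - <<'E'
from h import *
im=manip.get_image('top');w=manip.get_image('wrist')
np.savez('w2.npz',**w)
a=cv2.resize(im['pixels'][120:270,150:350,::-1],(400,300),interpolation=cv2.INTER_CUBIC)
b=cv2.resize(w['pixels'][:,:,::-1],(400,300))
cv2.imwrite('pics/miss.png',np.hstack([a,b]))
E
```

```text
(no output)
```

View pics/miss.png

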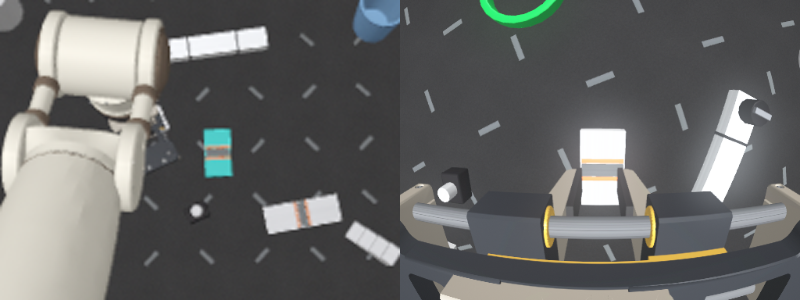

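The wrist view shows the coupon (bead at (600,175)) lying between the fingers. The opening may not scale linearly, so I'll close fully.

Request:
arm_command(targets=[{"x":0,"y":0,"z":0,"wx":0,"wy":0,"wz":0,"claw":0},{"x":0,"y":0,"z":0,"wx":0,"wy":0,"wz":0,"claw":0},{"x":0,"y":0,"z":0,"wx":0,"wy":0,"wz":0,"claw":0},{"x":0,"y":0,"z":0,"wx":0,"wy":0,"wz":0,"claw":0}])

```text
time: 3.85
tcp_pos: [0.5871, 0.0517, 0.0043]
tcp_rot: [3.142, -0.0, 1.978]
force: [0.6, -0.0, 0.0]
width: 0.009
gripper_force: 0.0
```

```bash
cat >> h.py <<'E'
def wpts(im):
    K=np.array(im['K']);v,u=np.mgrid[:384,:512];x=(u-K[0,2]);y=(v-K[1,2]);r=np.hypot(x,y)+1e-9;t=r/K[0,0]
    d=np.stack([np.tan(t)*x/r,-np.tan(t)*y/r,-np.ones_like(r)],-1)*im['z_map'][...,None]
    return d@att(im['attitude']).T+np.array(im['position'])
E
cat > w.py <<'E'
from h import *
im=manip.get_image('wrist');P=wpts(im);z=P[...,2]
m=((z>.007)&(z<.016)).astype(np.uint8)
n,l,st,_=cv2.connectedComponentsWithStats(m,connectivity=4)
for i in range(1,n):
    if st[i,4]>300:
        q=P[l==i]*1000;(c,s,t)=cv2.minAreaRect(q[:,:2].astype(np.float32));print(st[i],'z',np.median(q[:,2]).round(1),'rect',np.round(c,1),np.round(s,1),round(t,1))
print('pos',im['position'],'bench',np.median(z[:100,200:300]))
np.savez('w3.npz',**im);cv2.imwrite('pics/w3.png',im['pixels'][:,:,::-1])
print(manip.read_state()['width'])
E
python3 w.py
```

```text
[133   0  73  35 338] z 11.4 rect [478.6 156.9] [55.1 11.1] 43.8
[370 115  62 152 941] z 11.6 rect [682.1 111.9] [  2.7 124.7] 6.3
[ 231  166   58   70 2984] z 11.5 rect [585.9  63.1] [39.4 49.7] 22.3
[ 57 216  32  42 315] z 11.7 rect [460.9 -20.4] [18.6 40. ] 54.9
[116 298  24  23 329] z 11.0 rect [518.  -73.9] [21.9 23.8] 20.6
pos [0.56018142 0.11490751 0.20993312] bench -0.0006461863782077915
0.0029711886830674516
```

View pics/w3.png

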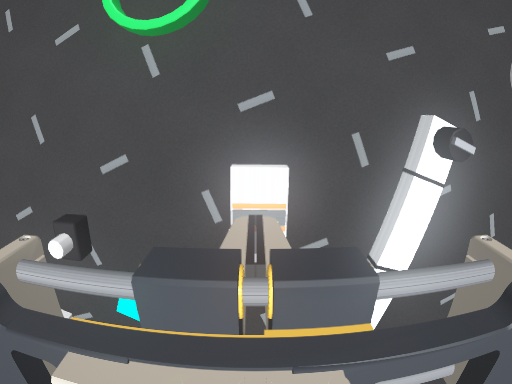

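```bash
python3 - <<'E'
from h import *
im=dict(np.load('w3.npz'));P=wpts(im)*1000
for uv in [(245,218),(250,218),(262,218),(250,223),(250,230),(240,230),(250,245),(270,230),(260,190),(255,211)]: print(uv,P[uv[1],uv[0]].round(1))
m=(abs(P[...,0]-587)<15)&(abs(P[...,1]-52)<25)
h,e=np.histogram(P[m][:,2],bins=np.arange(-5,130,5));print(list(zip(e,h)))
E
```

```text
(245, 218) [578.2  58.7  42.7]
(250, 218) [580.5  61.   45.8]
(262, 218) [587.1  63.5  45.3]
(250, 223) [580.6  61.   54.2]
(250, 230) [580.5  61.9  67.1]
(240, 230) [575.9  59.2  65.4]
(250, 245) [581.1  61.   83.5]
(270, 230) [590.4  65.2  64.7]
(260, 190) [583.1  71.1  11.4]
(255, 211) [585.8  56.1  12.4]
[(np.int64(-5), np.int64(43)), (np.int64(0), np.int64(6)), (np.int64(5), np.int64(21)), (np.int64(10), np.int64(1481)), (np.int64(15), np.int64(0)), (np.int64(20), np.int64(0)), (np.int64(25), np.int64(0)), (np.int64(30), np.int64(0)), (np.int64(35), np.int64(12)), (np.int64(40), np.int64(89)), (np.int64(45), np.int64(118)), (np.int64(50), np.int64(112)), (np.int64(55), np.int64(121)), (np.int64(60), np.int64(163)), (np.int64(65), np.int64(184)), (np.int64(70), np.int64(198)), (np.int64(75), np.int64(221)), (np.int64(80), np.int64(249)), (np.int64(85), np.int64(254)), (np.int64(90), np.int64(186)), (np.int64(95), np.int64(118)), (np.int64(100), np.int64(324)), (np.int64(105), np.int64(29)), (np.int64(110), np.int64(12)), (np.int64(115), np.int64(49)), (np.int64(120), np.int64(7))]
```

The depth reading puts the shut fingertips about 38 mm above the bench, while the TCP reads 4 mm. The fingers closed above the coupon, which hasn't moved. I'll open, then go down in small steps and watch the force to find the true tip height.

Request:
arm_command(targets=[{"x":0,"y":0,"z":0,"wx":0,"wy":0,"wz":0,"claw":0.75},{"x":0,"y":0,"z":0,"wx":0,"wy":0,"wz":0,"claw":0.75},{"x":0,"y":0,"z":0,"wx":0,"wy":0,"wz":0,"claw":0.75},{"x":0,"y":0,"z":0,"wx":0,"wy":0,"wz":0,"claw":0.75},{"x":0,"y":0,"z":0,"wx":0,"wy":0,"wz":0,"claw":0.75},{"x":0,"y":0,"z":0,"wx":0,"wy":0,"wz":0,"claw":0.75},{"x":0,"y":0,"z":0,"wx":0,"wy":0,"wz":0,"claw":0.75},{"x":0,"y":0,"z":0,"wx":0,"wy":0,"wz":0,"claw":0.75}])

```text
time: 4.7
tcp_pos: [0.5871, 0.0517, 0.0043]
tcp_rot: [3.142, -0.0, 1.978]
force: [0.5, -0.4, 0.1]
width: 0.677
gripper_force: 0.0
```

Request:
arm_command(targets=[{"x":0,"y":0,"z":0,"wx":0,"wy":0,"wz":0,"claw":0.75},{"x":0,"y":0,"z":0.2,"wx":0,"wy":0,"wz":0,"claw":0.75},{"x":0,"y":0,"z":0.2,"wx":0,"wy":0,"wz":0,"claw":0.75},{"x":0,"y":0,"z":0.1,"wx":0,"wy":0,"wz":0,"claw":0.75}])

```text
time: 5.1
tcp_pos: [0.5868, 0.0518, -0.0011]
tcp_rot: [-3.141, -0.0, 1.978]
force: [0.4, -1.3, 0.5]
width: 0.752
gripper_force: 0.0
```

```bash
python3 p.py | head -1; python3 - <<'E'
from h import *
im=manip.get_image('wrist');P=wpts(im)*1000;np.savez('w4.npz',**im)
a=np.radians(113.3);c=manip.read_state()['tcp_pos']*1000
X=(P[...,0]-c[0])*np.cos(a)+(P[...,1]-c[1])*np.sin(a);Y=(P[...,0]-c[0])*np.sin(a)-(P[...,1]-c[1])*np.cos(a)
m=(abs(X)<25)&(abs(Y)<75)&(P[...,2]>16)&(P[...,2]<90)
for lo in range(15,90,8):
    k=m&(P[...,2]>=lo)&(P[...,2]<lo+8)
    if k.sum():print(lo,k.sum(),'L',(X[k&(Y<0)].min().round(),X[k&(Y<0)].max().round(),Y[k&(Y<0)].min().round(),Y[k&(Y<0)].max().round()) if (k&(Y<0)).any() else 0,'R',(Y[k&(Y>0)].min().round(),Y[k&(Y>0)].max().round()) if (k&(Y>0)).any() else 0)
cv2.imwrite('pics/w4.png',im['pixels'][:,:,::-1])
E
```

```text
t 5.1 meas [586.8  51.8  -1.1 113.3] rp [-1.7998e+02 -1.0000e-02] j [-0.12  0.4   1.69  0.    1.06 -0.52] w 0.752 gf 0.0 F [ 0.4 -1.3  0.5]
31 163 L (np.float64(-8.0), np.float64(12.0), np.float64(-45.0), np.float64(-33.0)) R (np.float64(35.0), np.float64(46.0))
39 350 L (np.float64(-9.0), np.float64(12.0), np.float64(-47.0), np.float64(-33.0)) R (np.float64(35.0), np.float64(48.0))
47 414 L (np.float64(-10.0), np.float64(11.0), np.float64(-47.0), np.float64(-33.0)) R (np.float64(35.0), np.float64(48.0))
55 470 L (np.float64(-9.0), np.float64(11.0), np.float64(-48.0), np.float64(-33.0)) R (np.float64(35.0), np.float64(49.0))
63 553 L (np.float64(-10.0), np.float64(12.0), np.float64(-49.0), np.float64(-33.0)) R (np.float64(35.0), np.float64(50.0))
71 657 L (np.float64(-9.0), np.float64(12.0), np.float64(-49.0), np.float64(-33.0)) R (np.float64(35.0), np.float64(51.0))
79 681 L (np.float64(-6.0), np.float64(12.0), np.float64(-50.0), np.float64(-33.0)) R (np.float64(35.0), np.float64(52.0))
87 290 L (np.float64(-1.0), np.float64(12.0), np.float64(-50.0), np.float64(-33.0)) R (np.float64(35.0), np.float64(52.0))
```

View pics/w4.png

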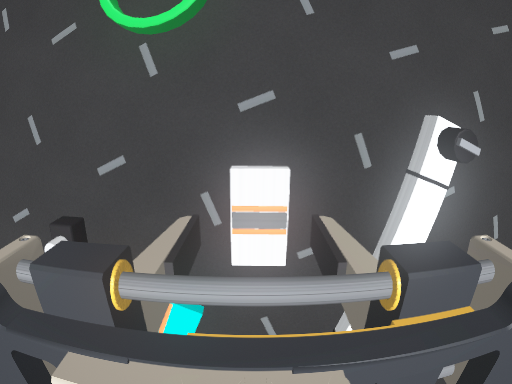

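```bash
cat > wc.py <<'E'
from h import *
def tool(im=None,save=None):
    im=im or manip.get_image('wrist');s=manip.read_state();P=wpts(im)*1000;a=s['tcp_rot'][2];c=s['tcp_pos']*1000
    D=P-c;X=D[...,0]*np.cos(a)+D[...,1]*np.sin(a);Y=D[...,0]*np.sin(a)-D[...,1]*np.cos(a)
    return im,X,Y,P[...,2],s
if __name__=='__main__':
    im,X,Y,Z,s=tool()
    f=(abs(X)<14)&(abs(Y)<54)&(Z>16)&(Z<60)
    for sg in(-1,1):
        k=f&(Y*sg>0);print('finger',sg,'zmin',np.percentile(Z[k],1).round(1),'inner Y',(np.percentile(Y[k]*sg,1)*sg).round(1),'X',X[k].min().round(1),X[k].max().round(1))
    m=((Z>9)&(Z<15)&(abs(Y)<35)&(abs(X)<80)).astype(np.uint8)
    n,l,st,_=cv2.connectedComponentsWithStats(m,connectivity=4);i=1+np.argmax(st[1:,4]);q=np.c_[X[l==i],Y[l==i]].astype(np.float32)
    print('coupon tool XY rect',np.round(cv2.minAreaRect(q)[0],1),np.round(cv2.minAreaRect(q)[1:][0],1),round(cv2.minAreaRect(q)[2],1))
    print('bench Z',np.median(Z[60:100,200:300]))
E
python3 wc.py
```

```text
finger -1 zmin 34.6 inner Y -33.5 X -9.3 11.7
finger 1 zmin 34.7 inner Y 34.6 X -9.8 11.8
coupon tool XY rect [-0.5  3.2] [72.  40.2] 0.3
bench Z -0.6252421151662912
```

Coupon size from the wrist is 72.0 × 40.2 mm, so the wrist measurement is good. It also confirms the tips are 36 mm above the reported TCP. I'll go down 32 mm and check the force before closing.

Request:
arm_command(targets=[{"x":0,"y":-0.25,"z":1.0,"wx":0,"wy":0,"wz":0,"claw":0.75},{"x":0,"y":0,"z":1.0,"wx":0,"wy":0,"wz":0,"claw":0.75},{"x":0,"y":0,"z":0.6,"wx":0,"wy":0,"wz":0,"claw":0.75},{"x":0,"y":0,"z":0.3,"wx":0,"wy":0,"wz":0,"claw":0.75},{"x":0,"y":0,"z":0.2,"wx":0,"wy":0,"wz":0,"claw":0.75}])

```text
time: 5.7
tcp_pos: [0.5845, 0.0508, -0.0323]
tcp_rot: [-3.141, -0.0, 1.978]
force: [-0.4, 0.5, 0.1]
width: 0.75
gripper_force: 0.0
```

Request:
arm_command(targets=[{"x":0,"y":0,"z":0,"wx":0,"wy":0,"wz":0,"claw":0},{"x":0,"y":0,"z":0,"wx":0,"wy":0,"wz":0,"claw":0},{"x":0,"y":0,"z":0,"wx":0,"wy":0,"wz":0,"claw":0},{"x":0,"y":0,"z":0,"wx":0,"wy":0,"wz":0,"claw":0},{"x":0,"y":0,"z":0,"wx":0,"wy":0,"wz":0,"claw":0},{"x":0,"y":0,"z":0,"wx":0,"wy":0,"wz":0,"claw":0}])

```text
time: 6.3
tcp_pos: [0.5854, 0.0508, -0.0312]
tcp_rot: [3.14, 0.001, 1.978]
force: [0.3, 1.3, 0.8]
width: 0.429
gripper_force: 25.0
```

Gripped: opening is 39.5 mm at 25 N. For placing I'll use yaw 6.3°, so the wrist camera faces the rail.

```bash
echo "[584.7,51.0,-32.0,113.3]">cmd.json; CL=0 python3 p.py 3 584.7 51 8 113.3 5 612 19 8 70.5 8 650 -28.5 8 6.3 
```

```text
t 6.3 meas [585.4  50.8 -31.2 113.3] rp [1.7993e+02 3.0000e-02] j [-0.12  0.44  1.7   0.    1.   -0.53] w 0.429 gf 25.0 F [0.3 1.3 0.8]
cmd [584.7  51.  -32.  113.3]
[{"x": 0.0, "y": 0.0, "z": -1.33, "wx": 0, "wy": 0, "wz": 0.0, "claw": 0.0}, {"x": 0.0, "y": 0.0, "z": -1.34, "wx": 0, "wy": 0, "wz": 0.0, "claw": 0.0}, {"x": 0.0, "y": 0.0, "z": -1.33, "wx": 0, "wy": 0, "wz": 0.0, "claw": 0.0}]
[{"x": -0.8, "y": 0.25, "z": 0.0, "wx": 0, "wy": 0, "wz": 8.6, "claw": 0.0}, {"x": -0.76, "y": 0.37, "z": 0.0, "wx": 0, "wy": 0, "wz": 8.6, "claw": 0.0}, {"x": -0.7, "y": 0.47, "z": 0.0, "wx": 0, "wy": 0, "wz": 8.5, "claw": 0.0}, {"x": -0.61, "y": 0.57, "z": 0.0, "wx": 0, "wy": 0, "wz": 8.6, "claw": 0.0}, {"x": -0.53, "y": 0.66, "z": 0.0, "wx": 0, "wy": 0, "wz": 8.5, "claw": 0.0}]
[{"x": -0.4, "y": 0.65, "z": 0.0, "wx": 0, "wy": 0, "wz": 8.0, "claw": 0.0}, {"x": -0.31, "y": 0.69, "z": 0.0, "wx": 0, "wy": 0, "wz": 8.0, "claw": 0.0}, {"x": -0.21, "y": 0.73, "z": 0.0, "wx": 0, "wy": 0, "wz": 8.0, "claw": 0.0}, {"x": -0.1, "y": 0.75, "z": 0.0, "wx": 0, "wy": 0, "wz": 8.0, "claw": 0.0}, {"x": 0.0, "y": 0.76, "z": 0.0, "wx": 0, "wy": 0, "wz": 8.1, "claw": 0.0}, {"x": 0.11, "y": 0.75, "z": 0.0, "wx": 0, "wy": 0, "wz": 8.0, "claw": 0.0}, {"x": 0.22, "y": 0.73, "z": 0.0, "wx": 0, "wy": 0, "wz": 8.1, "claw": 0.0}, {"x": 0.31, "y": 0.7, "z": 0.0, "wx": 0, "wy": 0, "wz": 8.0, "claw": 0.0}]
end [649.97 -28.53   8.     6.3 ]
```

Request:
arm_command(targets=[{"x":0.0,"y":0.0,"z":-1.33,"wx":0,"wy":0,"wz":0.0,"claw":0},{"x":0.0,"y":0.0,"z":-1.34,"wx":0,"wy":0,"wz":0.0,"claw":0},{"x":0.0,"y":0.0,"z":-1.33,"wx":0,"wy":0,"wz":0.0,"claw":0},{"x":-0.8,"y":0.25,"z":0.0,"wx":0,"wy":0,"wz":8.5,"claw":0},{"x":-0.76,"y":0.37,"z":0.0,"wx":0,"wy":0,"wz":8.5,"claw":0},{"x":-0.7,"y":0.47,"z":0.0,"wx":0,"wy":0,"wz":8.5,"claw":0},{"x":-0.61,"y":0.57,"z":0.0,"wx":0,"wy":0,"wz":8.5,"claw":0},{"x":-0.53,"y":0.66,"z":0.0,"wx":0,"wy":0,"wz":8.5,"claw":0}])

```text
time: 7.1
tcp_pos: [0.6127, 0.0185, 0.0095]
tcp_rot: [3.141, -0.0, 1.23]
force: [0.4, 0.1, -2.7]
width: 0.43
gripper_force: 25.0
```

Request:
arm_command(targets=[{"x":-0.4,"y":0.65,"z":0.0,"wx":0,"wy":0,"wz":8.1,"claw":0},{"x":-0.31,"y":0.69,"z":0.0,"wx":0,"wy":0,"wz":8.1,"claw":0},{"x":-0.21,"y":0.73,"z":0.0,"wx":0,"wy":0,"wz":8.1,"claw":0},{"x":-0.1,"y":0.75,"z":0.0,"wx":0,"wy":0,"wz":8.1,"claw":0},{"x":0.0,"y":0.76,"z":0.0,"wx":0,"wy":0,"wz":8.1,"claw":0},{"x":0.11,"y":0.75,"z":0.0,"wx":0,"wy":0,"wz":8.0,"claw":0},{"x":0.22,"y":0.73,"z":0.0,"wx":0,"wy":0,"wz":8.0,"claw":0},{"x":0.31,"y":0.7,"z":0.0,"wx":0,"wy":0,"wz":8.0,"claw":0}])

```text
time: 7.9
tcp_pos: [0.6506, -0.029, 0.0095]
tcp_rot: [3.141, -0.001, 0.105]
force: [0.0, -0.7, -1.3]
width: 0.43
gripper_force: 25.0
```

Request:
arm_command(targets=[{"x":0,"y":0,"z":0,"wx":0,"wy":0,"wz":0,"claw":0},{"x":0,"y":0,"z":0,"wx":0,"wy":0,"wz":0,"claw":0}])

```text
time: 8.1
tcp_pos: [0.6502, -0.0286, 0.009]
tcp_rot: [-3.142, -0.0, 0.113]
force: [0.8, -0.3, -1.5]
width: 0.431
gripper_force: 25.0
```

```bash
python3 p.py | head -1; python3 - <<'E'
from h import *
from wc import tool
im,X,Y,Z,s=tool()
cv2.imwrite('pics/w5.png',im['pixels'][:,:,::-1]);np.savez('w5.npz',**im)
E
```

```text
t 8.1 meas [650.2 -28.6   9.    6.5] rp [-1.8e+02 -2.0e-02] j [-0.23  0.52  1.5   0.    1.13  1.23] w 0.431 gf 25.0 F [ 0.8 -0.3 -1.5]
```

View pics/w5.png

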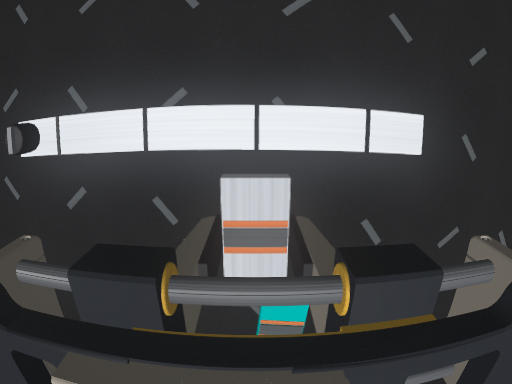

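Wrist view: the rail is ahead with lines at u≈58, 146, 257 and 367 (v≈130) and the knob on the left. The held coupon is centred at u≈255 with its bead at v≈238. Next I'll measure the rail lines and the coupon in tool axes.

```bash
cat > wr.py <<'E'
from h import *
from wc import tool
def run(save=None):
    im,X,Y,Z,s=tool();g=im['pixels'].mean(2)
    if save: cv2.imwrite(save,im['pixels'][:,:,::-1])
    K=np.array(im['K']);a=s['tcp_rot'][2];c=s['tcp_pos']*1000
    def onplane(u,v,z):
        x=u-K[0,2];y=v-K[1,2];r=np.hypot(x,y)+1e-9;t=r/K[0,0]
        d=np.stack([np.sin(t)*x/r,-np.sin(t)*y/r,-np.cos(t)],-1)@att(im['attitude']).T
        p=np.array(im['position'])*1000;P=p+d*((z-p[2])/d[...,2])[...,None]-c
        return P[...,0]*np.cos(a)+P[...,1]*np.sin(a),P[...,0]*np.sin(a)-P[...,1]*np.cos(a)
    v,u=np.mgrid[:384,:512];RX,RY=onplane(u.astype(float),v.astype(float),20.)
    top=(Z>16)&(Z<23)&(X>15)&(X<95)
    n,l,st,_=cv2.connectedComponentsWithStats(top.astype(np.uint8));i=1+np.argmax(st[1:,4]);m=l==i
    # orientation from back/front edges per column
    F=[];B=[]
    for uu in range(512):
        vv=np.nonzero(m[:,uu])[0]
        if len(vv)>8: F.append((RX[vv.max(),uu],RY[vv.max(),uu]));B.append((RX[vv.min(),uu],RY[vv.min(),uu]))
    F=np.array(F);B=np.array(B)
    def fit(Q):
        p=np.polyfit(Q[:,1],Q[:,0],1)
        for _ in range(3):
            k=abs(np.polyval(p,Q[:,1])-Q[:,0])<1.5;p=np.polyfit(Q[k,1],Q[k,0],1)
        return p
    pf,pb=fit(F),fit(B);sl=(pf[0]+pb[0])/2
    mx=(pf[1]+pb[1])/2   # mid X at Y=0
    print('rail slope deg f,b',np.degrees(np.arctan([pf[0],pb[0]])).round(2),'front X at Y0',pf[1].round(1),'depth',(pb[1]-pf[1]).round(1))
    # lines: dark pixels inside strip
    D=RX-(mx+sl*RY);W=RY+sl*D   # across / along, along with skew removed (line is perpendicular to the rail)
    k=(abs(D)<9)
    b=np.arange(-250,250,1.);idx=np.digitize(W[k],b);ys=np.array([np.median(g[k][idx==j]) if (idx==j).any() else np.nan for j in range(len(b)+1)])
    hi=np.nanpercentile(ys,90);L=[]
    w=W[k];gg=np.clip(hi*.8-g[k],0,None)
    cand=[b[j-1] for j in range(2,len(b)) if ys[j]<hi*.8 and (np.nanmax(ys[max(0,j-8):j+9])>hi*.9)]
    grp=[]
    for y in cand:
        if grp and y-grp[-1][-1]<6: grp[-1].append(y)
        else: grp.append([y])
    for q in grp:
        kk=(w>q[0]-3)&(w<q[-1]+4);L.append(round(float((w[kk]*gg[kk]).sum()/gg[kk].sum()),1))
    print('line Y (at rail mid)',L,'shift to X=0: %.4f*X'%(-sl),'mid X',mx.round(1))
    # coupon at tool centre
    zt=np.median(Z[(abs(X)<30)&(abs(Y)<15)&(Z<60)&(g>150)]);print('coupon top z',zt.round(1))
    q=(abs(Z-zt)<2.5)&(abs(Y)<30)&(X>-40)&(X<mx-16.5)
    for x0 in (14,20,25,30):
        e=q&(abs(X-x0)<2)
        if e.any():
            e2=Y[e];print('  x',x0,'edges',np.percentile(e2,.5).round(1),np.percentile(e2,99.5).round(1),'mid',(np.percentile(e2,.5)/2+np.percentile(e2,99.5)/2).round(2))
    print('  end X',np.percentile(X[q],99.8).round(1))
if __name__=='__main__':
    import sys;run(*sys.argv[1:])
E
python3 wr.py
```

```text
rail slope deg f,b [-0.26 -0.25] front X at Y0 47.6 depth 29.1
line Y (at rail mid) [-178.1, -151.9, -76.0, -0.1, 75.7, 126.0] shift to X=0: 0.0045*X mid X 62.1
coupon top z 51.2
  x 14 edges -20.8 18.6 mid -1.09
  x 20 edges -20.6 18.5 mid -1.03
  x 25 edges -20.5 18.4 mid -1.04
  x 30 edges -20.4 18.2 mid -1.1
  end X 34.7
```

The lines come out 76 mm apart as given. Line 3 is at Y −0.1 and the coupon mid at −1.05, with the end 12.9 mm short of the rail and 0.26° of skew. I'll correct these, lower, and push snug with a light grip.

Request:
arm_command(targets=[{"x":0.7,"y":0.1,"z":0,"wx":0,"wy":0,"wz":0.3,"claw":0},{"x":0,"y":0,"z":1.6,"wx":0,"wy":0,"wz":0,"claw":0},{"x":0,"y":0,"z":1.6,"wx":0,"wy":0,"wz":0,"claw":0},{"x":0,"y":0,"z":0.6,"wx":0,"wy":0,"wz":0,"claw":0},{"x":0,"y":0,"z":0.2,"wx":0,"wy":0,"wz":0,"claw":0},{"x":0,"y":0,"z":0,"wx":0,"wy":0,"wz":0,"claw":0}])

```text
time: 8.8
tcp_pos: [0.6562, -0.0285, -0.0315]
tcp_rot: [-3.141, 0.003, 0.106]
force: [-5.1, -0.1, 7.5]
width: 0.431
gripper_force: 25.0
```

Request:
arm_command(targets=[{"x":0.3,"y":0,"z":0,"wx":0,"wy":0,"wz":0,"claw":0},{"x":0.2,"y":0,"z":0,"wx":0,"wy":0,"wz":0,"claw":0},{"x":0.1,"y":0,"z":0,"wx":0,"wy":0,"wz":0,"claw":0},{"x":0.1,"y":0,"z":0,"wx":0,"wy":0,"wz":0,"claw":0}], squeeze=10)

```text
time: 9.2
tcp_pos: [0.6622, -0.0283, -0.0316]
tcp_rot: [-3.141, 0.005, 0.106]
force: [-10.2, -1.2, 10.2]
width: 0.434
gripper_force: 10.0
```

```bash
python3 p.py | head -1; python3 wr.py
```

```text
t 9.2 meas [662.2 -28.3 -31.6   6.1] rp [-179.98    0.3 ] j [-0.22  0.61  1.46 -0.    1.08  1.24] w 0.434 gf 10.0 F [-10.2  -1.2  10.2]
rail slope deg f,b [0.15 0.17] front X at Y0 35.4 depth 29.2
line Y (at rail mid) [-177.7, -153.5, -77.7, -1.8, 73.9, 124.5] shift to X=0: -0.0028*X mid X 50.0
coupon top z 11.3
  x 14 edges -20.8 18.6 mid -1.13
  x 20 edges -20.7 18.3 mid -1.17
  x 25 edges -20.5 18.2 mid -1.15
  x 30 edges -20.5 18.1 mid -1.16
  end X 33.0
```

Request:
arm_command(targets=[{"x":0,"y":-0.06,"z":-0.1,"wx":0,"wy":0,"wz":-0.2,"claw":0},{"x":0.15,"y":0,"z":0,"wx":0,"wy":0,"wz":0,"claw":0},{"x":0.15,"y":0,"z":0,"wx":0,"wy":0,"wz":0,"claw":0},{"x":0,"y":0,"z":0,"wx":0,"wy":0,"wz":0,"claw":0}])

```text
time: 9.65
tcp_pos: [0.6631, -0.0281, -0.0319]
tcp_rot: [-3.142, 0.009, 0.109]
force: [-11.5, -2.9, 7.0]
width: 0.433
gripper_force: 10.0
```

```bash
python3 p.py | head -1; python3 wr.py pics/w6.png
```

```text
t 9.65 meas [663.1 -28.1 -31.9   6.3] rp [-180.      0.54] j [-0.22  0.61  1.45 -0.    1.09  1.24] w 0.433 gf 10.0 F [-11.5  -2.9   7. ]
rail slope deg f,b [-0.08 -0.1 ] front X at Y0 34.6 depth 29.2
line Y (at rail mid) [-177.2, -153.2, -77.3, -1.6, 74.2, 124.7] shift to X=0: 0.0016*X mid X 49.2
coupon top z 11.3
  x 14 edges -20.8 18.5 mid -1.18
  x 20 edges -20.6 18.3 mid -1.15
  x 25 edges -20.4 18.2 mid -1.12
  x 30 edges -20.4 18.6 mid -0.89
  end X 32.2
```

Request:
arm_command(targets=[{"x":0.15,"y":0,"z":0,"wx":0,"wy":0,"wz":0,"claw":0},{"x":0.15,"y":0,"z":0,"wx":0,"wy":0,"wz":0,"claw":0},{"x":0,"y":0,"z":0,"wx":0,"wy":0,"wz":0,"claw":0}])

```text
time: 10.0
tcp_pos: [0.6652, -0.0279, -0.0325]
tcp_rot: [-3.141, 0.011, 0.109]
force: [-11.7, -4.0, 6.6]
width: 0.433
gripper_force: 10.0
```

```bash
python3 p.py | head -1; python3 wr.py pics/w6.png
```

```text
t 10.0 meas [665.2 -27.9 -32.5   6.3] rp [-179.99    0.64] j [-0.22  0.62  1.44 -0.    1.09  1.24] w 0.433 gf 10.0 F [-11.7  -4.    6.6]
rail slope deg f,b [-0.11 -0.01] front X at Y0 32.3 depth 29.4
line Y (at rail mid) [-177.2, -153.2, -77.4, -1.6, 74.2, 124.6] shift to X=0: 0.0011*X mid X 47.0
coupon top z 11.3
  x 14 edges -20.8 18.4 mid -1.19
  x 20 edges -20.6 18.3 mid -1.17
  x 25 edges -20.4 18.6 mid -0.88
  x 30 edges -20.3 18.5 mid -0.91
  end X 29.5
```

The gap reading stays constant while the coupon slips in the fingers under a steady 11 N, so it is snug. I'll relieve it, trim 0.4 mm sideways, push again and release.

Request:
arm_command(targets=[{"x":-0.4,"y":-0.02,"z":0,"wx":0,"wy":0,"wz":0,"claw":0},{"x":-0.2,"y":0,"z":0,"wx":0,"wy":0,"wz":0,"claw":0},{"x":0.3,"y":0,"z":0,"wx":0,"wy":0,"wz":0,"claw":0},{"x":0.2,"y":0,"z":0,"wx":0,"wy":0,"wz":0,"claw":0},{"x":0.1,"y":0,"z":0,"wx":0,"wy":0,"wz":0,"claw":0},{"x":0,"y":0,"z":0,"wx":0,"wy":0,"wz":0,"claw":0}])

```text
time: 10.65
tcp_pos: [0.6658, -0.0267, -0.0321]
tcp_rot: [-3.14, 0.01, 0.109]
force: [-12.2, -2.6, 5.0]
width: 0.433
gripper_force: 10.0
```

```bash
python3 p.py | head -1; python3 wr.py pics/w6.png
```

```text
t 10.65 meas [665.8 -26.7 -32.1   6.3] rp [-179.93    0.59] j [-0.22  0.62  1.44 -0.    1.09  1.24] w 0.433 gf 10.0 F [-12.2  -2.6   5. ]
rail slope deg f,b [-0.17 -0.07] front X at Y0 31.7 depth 29.4
line Y (at rail mid) [-176.9, -152.1, -76.2, -0.4, 75.4, 125.7] shift to X=0: 0.0021*X mid X 46.4
coupon top z 12.0
  x 14 edges -20.6 18.5 mid -1.06
  x 20 edges -20.4 18.3 mid -1.06
  x 25 edges -20.3 18.7 mid -0.81
  x 30 edges -20.7 18.6 mid -1.08
  end X 29.1
```

Request:
arm_command(targets=[{"x":0,"y":0,"z":0,"wx":0,"wy":0,"wz":0,"claw":0.55},{"x":0,"y":0,"z":0,"wx":0,"wy":0,"wz":0,"claw":0.55},{"x":0,"y":0,"z":0,"wx":0,"wy":0,"wz":0,"claw":0.55},{"x":0,"y":0,"z":-1,"wx":0,"wy":0,"wz":0,"claw":0.55},{"x":0,"y":0,"z":-2,"wx":0,"wy":0,"wz":0,"claw":1},{"x":0,"y":0,"z":-2,"wx":0,"wy":0,"wz":0,"claw":1}])

```text
time: 11.3
tcp_pos: [0.6703, -0.0266, 0.0205]
tcp_rot: [3.142, -0.0, 0.109]
force: [-0.3, 0.2, 0.4]
width: 0.702
gripper_force: 0.0
```

```bash
python3 p.py | head -1; python3 wr.py pics/w6.png
```

```text
t 11.3 meas [670.3 -26.6  20.5   6.2] rp [ 1.8e+02 -2.0e-02] j [-0.22  0.55  1.43  0.    1.17  1.24] w 0.702 gf 0.0 F [-0.3  0.2  0.4]
rail slope deg f,b [-0.07 -0.13] front X at Y0 24.1 depth 29.3
line Y (at rail mid) [-179.9, -153.6, -77.7, -1.9, 74.0, 124.6] shift to X=0: 0.0018*X mid X 38.7
coupon top z 11.5
  x 14 edges -21.4 16.5 mid -2.47
  x 20 edges -22.1 17.1 mid -2.49
  end X 21.6
```

The coupon 72 is placed, centred within about 0.5 mm. That fixes the mark frame in robot coordinates. Next is coupon 112.

```bash
CL=0.75 python3 p.py --m 2 . . 40 . 11 448 -186 20 -81.1 3 . . -32 .
```

```text
t 11.35 meas [673.4 -27.2  25.1   6.2] rp [179.87  -0.4 ] j [-0.22  0.55  1.42  0.    1.17  1.24] w 0.743 gf 0.0 F [ 2.9 -0.5  2.6]
cmd [673.4 -27.2  25.1   6.2]
[{"x": 0.0, "y": 0.0, "z": -0.75, "wx": 0, "wy": 0, "wz": 0.0, "claw": 0.75}, {"x": 0.0, "y": 0.0, "z": -0.74, "wx": 0, "wy": 0, "wz": 0.0, "claw": 0.75}]
[{"x": -2.19, "y": 1.21, "z": 0.18, "wx": 0, "wy": 0, "wz": 7.9, "claw": 0.75}, {"x": -2.01, "y": 1.5, "z": 0.18, "wx": 0, "wy": 0, "wz": 7.9, "claw": 0.75}, {"x": -1.78, "y": 1.76, "z": 0.18, "wx": 0, "wy": 0, "wz": 7.9, "claw": 0.75}, {"x": -1.52, "y": 1.99, "z": 0.18, "wx": 0, "wy": 0, "wz": 8.0, "claw": 0.75}, {"x": -1.23, "y": 2.19, "z": 0.18, "wx": 0, "wy": 0, "wz": 7.9, "claw": 0.75}, {"x": -0.92, "y": 2.33, "z": 0.18, "wx": 0, "wy": 0, "wz": 8.0, "claw": 0.75}, {"x": -0.58, "y": 2.44, "z": 0.18, "wx": 0, "wy": 0, "wz": 7.9, "claw": 0.75}, {"x": -0.24, "y": 2.5, "z": 0.18, "wx": 0, "wy": 0, "wz": 8.0, "claw": 0.75}, {"x": 0.11, "y": 2.5, "z": 0.19, "wx": 0, "wy": 0, "wz": 7.9, "claw": 0.75}, {"x": 0.45, "y": 2.47, "z": 0.18, "wx": 0, "wy": 0, "wz": 8.0, "claw": 0.75}, {"x": 0.79, "y": 2.38, "z": 0.19, "wx": 0, "wy": 0, "wz": 7.9, "claw": 0.75}]
[{"x": 0.0, "y": 0.0, "z": 1.73, "wx": 0, "wy": 0, "wz": 0.0, "claw": 0.75}, {"x": 0.0, "y": 0.0, "z": 1.73, "wx": 0, "wy": 0, "wz": 0.0, "claw": 0.75}, {"x": 0.0, "y": 0.0, "z": 1.74, "wx": 0, "wy": 0, "wz": 0.0, "claw": 0.75}]
end [ 448.   -186.05  -32.02  -81.07]
```

Request:
arm_command(targets=[{"x":0,"y":0,"z":-1.5,"wx":0,"wy":0,"wz":0,"claw":0.75},{"x":0,"y":0,"z":0,"wx":0,"wy":0,"wz":0,"claw":0.75},{"x":0,"y":0,"z":0,"wx":0,"wy":0,"wz":0,"claw":0.75}])

```text
time: 11.65
tcp_pos: [0.67, -0.0267, 0.0342]
tcp_rot: [-3.142, -0.0, 0.109]
force: [0.3, -0.3, -0.4]
width: 0.748
gripper_force: 0.0
```

```bash
CL=0.75 python3 p.py --m 11 448 -186 20 -81.1 3 . . -32 .
```

```text
t 11.65 meas [670.  -26.7  34.2   6.2] rp [-180.   -0.] j [-0.22  0.53  1.42  0.    1.19  1.24] w 0.748 gf 0.0 F [ 0.3 -0.3 -0.4]
cmd [670.  -26.7  34.2   6.2]
[{"x": -2.16, "y": 1.22, "z": 0.13, "wx": 0, "wy": 0, "wz": 7.9, "claw": 0.75}, {"x": -1.98, "y": 1.51, "z": 0.13, "wx": 0, "wy": 0, "wz": 7.9, "claw": 0.75}, {"x": -1.75, "y": 1.76, "z": 0.13, "wx": 0, "wy": 0, "wz": 7.9, "claw": 0.75}, {"x": -1.49, "y": 1.99, "z": 0.13, "wx": 0, "wy": 0, "wz": 8.0, "claw": 0.75}, {"x": -1.2, "y": 2.18, "z": 0.13, "wx": 0, "wy": 0, "wz": 7.9, "claw": 0.75}, {"x": -0.89, "y": 2.32, "z": 0.13, "wx": 0, "wy": 0, "wz": 8.0, "claw": 0.75}, {"x": -0.56, "y": 2.42, "z": 0.13, "wx": 0, "wy": 0, "wz": 7.9, "claw": 0.75}, {"x": -0.22, "y": 2.47, "z": 0.13, "wx": 0, "wy": 0, "wz": 8.0, "claw": 0.75}, {"x": 0.13, "y": 2.48, "z": 0.13, "wx": 0, "wy": 0, "wz": 7.9, "claw": 0.75}, {"x": 0.47, "y": 2.44, "z": 0.13, "wx": 0, "wy": 0, "wz": 8.0, "claw": 0.75}, {"x": 0.8, "y": 2.35, "z": 0.12, "wx": 0, "wy": 0, "wz": 7.9, "claw": 0.75}]
[{"x": 0.0, "y": 0.0, "z": 1.73, "wx": 0, "wy": 0, "wz": 0.0, "claw": 0.75}, {"x": 0.0, "y": 0.0, "z": 1.74, "wx": 0, "wy": 0, "wz": 0.0, "claw": 0.75}, {"x": 0.0, "y": 0.0, "z": 1.73, "wx": 0, "wy": 0, "wz": 0.0, "claw": 0.75}]
end [ 448.02 -185.95  -31.99  -81.08]
```

Request:
arm_command(targets=[{"x":-2.16,"y":1.22,"z":0.13,"wx":0,"wy":0,"wz":7.9,"claw":0.75},{"x":-1.98,"y":1.51,"z":0.13,"wx":0,"wy":0,"wz":7.9,"claw":0.75},{"x":-1.75,"y":1.76,"z":0.13,"wx":0,"wy":0,"wz":7.9,"claw":0.75},{"x":-1.49,"y":1.99,"z":0.13,"wx":0,"wy":0,"wz":8.0,"claw":0.75},{"x":-1.2,"y":2.18,"z":0.13,"wx":0,"wy":0,"wz":7.9,"claw":0.75},{"x":-0.89,"y":2.32,"z":0.13,"wx":0,"wy":0,"wz":8.0,"claw":0.75},{"x":-0.56,"y":2.42,"z":0.13,"wx":0,"wy":0,"wz":7.9,"claw":0.75},{"x":-0.22,"y":2.47,"z":0.13,"wx":0,"wy":0,"wz":8.0,"claw":0.75}])

```text
time: 12.45
tcp_pos: [0.5068, -0.1425, 0.0227]
tcp_rot: [3.141, 0.002, -1.005]
force: [0.6, 0.2, 0.6]
width: 0.748
gripper_force: 0.0
```

Request:
arm_command(targets=[{"x":0.13,"y":2.48,"z":0.13,"wx":0,"wy":0,"wz":7.9,"claw":0.75},{"x":0.47,"y":2.44,"z":0.13,"wx":0,"wy":0,"wz":8.0,"claw":0.75},{"x":0.8,"y":2.35,"z":0.12,"wx":0,"wy":0,"wz":7.9,"claw":0.75},{"x":0,"y":0,"z":0,"wx":0,"wy":0,"wz":0,"claw":0.75},{"x":0,"y":0,"z":0,"wx":0,"wy":0,"wz":0,"claw":0.75}])

```text
time: 12.95
tcp_pos: [0.4477, -0.1856, 0.0195]
tcp_rot: [3.141, 0.001, -1.414]
force: [-0.1, -0.2, -0.2]
width: 0.749
gripper_force: 0.0
```

```bash
python3 wc.py
```

```text
finger -1 zmin 54.4 inner Y -33.7 X -10.1 9.7
finger 1 zmin 54.9 inner Y 34.4 X -10.5 9.5
coupon tool XY rect [0.6 0.2] [112.5  39.9] 0.2
bench Z -0.6788294383574395
```

Size 112.5 × 39.9 mm and centred, so I'll grasp it.

Request:
arm_command(targets=[{"x":0,"y":0,"z":2.2,"wx":0,"wy":0,"wz":0,"claw":0.75},{"x":0,"y":0,"z":1.8,"wx":0,"wy":0,"wz":0,"claw":0.75},{"x":0,"y":0,"z":0.8,"wx":0,"wy":0,"wz":0,"claw":0.6},{"x":0,"y":0,"z":0.4,"wx":0,"wy":0,"wz":0,"claw":0.3},{"x":0,"y":0,"z":0,"wx":0,"wy":0,"wz":0,"claw":0},{"x":0,"y":0,"z":0,"wx":0,"wy":0,"wz":0,"claw":0},{"x":0,"y":0,"z":0,"wx":0,"wy":0,"wz":0,"claw":0},{"x":0,"y":0,"z":0,"wx":0,"wy":0,"wz":0,"claw":0}], squeeze=25)

```text
time: 13.8
tcp_pos: [0.4486, -0.1862, -0.0313]
tcp_rot: [-3.141, -0.001, -1.415]
force: [0.5, 0.6, -0.1]
width: 0.43
gripper_force: 25.0
```

```bash
echo "[448,-186,-32,-81.1]">cmd.json; CL=0 python3 p.py 2 . . 20 . 14 615.1 120.1 20 6.2 3 . . -31.5 .
```

```text
t 13.8 meas [ 448.6 -186.2  -31.3  -81.1] rp [-1.7994e+02 -4.0000e-02] j [-0.64  0.21  2.    0.    0.93  2.34] w 0.43 gf 25.0 F [ 0.5  0.6 -0.1]
cmd [ 448.  -186.   -32.   -81.1]
[{"x": 0.0, "y": 0.0, "z": -2.6, "wx": 0, "wy": 0, "wz": 0.0, "claw": 0.0}, {"x": 0.0, "y": 0.0, "z": -2.6, "wx": 0, "wy": 0, "wz": 0.0, "claw": 0.0}]
[{"x": -1.98, "y": -1.52, "z": 0.0, "wx": 0, "wy": 0, "wz": -6.2, "claw": 0.0}, {"x": -1.8, "y": -1.72, "z": 0.0, "wx": 0, "wy": 0, "wz": -6.2, "claw": 0.0}, {"x": -1.6, "y": -1.91, "z": 0.0, "wx": 0, "wy": 0, "wz": -6.2, "claw": 0.0}, {"x": -1.39, "y": -2.07, "z": 0.0, "wx": 0, "wy": 0, "wz": -6.2, "claw": 0.0}, {"x": -1.16, "y": -2.21, "z": 0.0, "wx": 0, "wy": 0, "wz": -6.2, "claw": 0.0}, {"x": -0.91, "y": -2.32, "z": 0.0, "wx": 0, "wy": 0, "wz": -6.3, "claw": 0.0}, {"x": -0.65, "y": -2.4, "z": 0.0, "wx": 0, "wy": 0, "wz": -6.2, "claw": 0.0}, {"x": -0.39, "y": -2.46, "z": 0.0, "wx": 0, "wy": 0, "wz": -6.3, "claw": 0.0}, {"x": -0.12, "y": -2.49, "z": 0.0, "wx": 0, "wy": 0, "wz": -6.2, "claw": 0.0}, {"x": 0.15, "y": -2.48, "z": 0.0, "wx": 0, "wy": 0, "wz": -6.3, "claw": 0.0}, {"x": 0.43, "y": -2.45, "z": 0.0, "wx": 0, "wy": 0, "wz": -6.2, "claw": 0.0}, {"x": 0.69, "y": -2.39, "z": 0.0, "wx": 0, "wy": 0, "wz": -6.3, "claw": 0.0}, {"x": 0.95, "y": -2.31, "z": 0.0, "wx": 0, "wy": 0, "wz": -6.2, "claw": 0.0}, {"x": 1.18, "y": -2.19, "z": 0.0, "wx": 0, "wy": 0, "wz": -6.3, "claw": 0.0}]
[{"x": 0.0, "y": 0.0, "z": 1.72, "wx": 0, "wy": 0, "wz": 0.0, "claw": 0.0}, {"x": 0.0, "y": 0.0, "z": 1.72, "wx": 0, "wy": 0, "wz": 0.0, "claw": 0.0}, {"x": 0.0, "y": 0.0, "z": 1.71, "wx": 0, "wy": 0, "wz": 0.0, "claw": 0.0}]
end [615.07 120.12 -31.5    6.2 ]
```

Request:
arm_command(targets=[{"x":0,"y":0,"z":-2.6,"wx":0,"wy":0,"wz":0,"claw":0},{"x":0,"y":0,"z":-2.6,"wx":0,"wy":0,"wz":0,"claw":0},{"x":-1.98,"y":-1.52,"z":0,"wx":0,"wy":0,"wz":-6.2,"claw":0},{"x":-1.8,"y":-1.72,"z":0,"wx":0,"wy":0,"wz":-6.2,"claw":0},{"x":-1.6,"y":-1.91,"z":0,"wx":0,"wy":0,"wz":-6.2,"claw":0},{"x":-1.39,"y":-2.07,"z":0,"wx":0,"wy":0,"wz":-6.2,"claw":0},{"x":-1.16,"y":-2.21,"z":0,"wx":0,"wy":0,"wz":-6.2,"claw":0},{"x":-0.91,"y":-2.32,"z":0,"wx":0,"wy":0,"wz":-6.3,"claw":0}])

```text
time: 14.6
tcp_pos: [0.5192, -0.0535, 0.0194]
tcp_rot: [3.141, 0.001, -0.76]
force: [0.4, -0.8, -3.7]
width: 0.429
gripper_force: 25.0
```

Request:
arm_command(targets=[{"x":-0.65,"y":-2.4,"z":0,"wx":0,"wy":0,"wz":-6.2,"claw":0},{"x":-0.39,"y":-2.46,"z":0,"wx":0,"wy":0,"wz":-6.3,"claw":0},{"x":-0.12,"y":-2.49,"z":0,"wx":0,"wy":0,"wz":-6.2,"claw":0},{"x":0.15,"y":-2.48,"z":0,"wx":0,"wy":0,"wz":-6.3,"claw":0},{"x":0.43,"y":-2.45,"z":0,"wx":0,"wy":0,"wz":-6.2,"claw":0},{"x":0.69,"y":-2.39,"z":0,"wx":0,"wy":0,"wz":-6.3,"claw":0},{"x":0.95,"y":-2.31,"z":0,"wx":0,"wy":0,"wz":-6.2,"claw":0},{"x":1.18,"y":-2.19,"z":0,"wx":0,"wy":0,"wz":-6.3,"claw":0}])

```text
time: 15.4
tcp_pos: [0.6144, 0.1211, 0.0191]
tcp_rot: [-3.141, 0.002, 0.113]
force: [-0.4, 1.0, -4.6]
width: 0.43
gripper_force: 25.0
```

Request:
arm_command(targets=[{"x":0,"y":0,"z":1.72,"wx":0,"wy":0,"wz":0,"claw":0},{"x":0,"y":0,"z":1.72,"wx":0,"wy":0,"wz":0,"claw":0},{"x":0,"y":0,"z":1.3,"wx":0,"wy":0,"wz":0,"claw":0},{"x":0,"y":0,"z":0.3,"wx":0,"wy":0,"wz":0,"claw":0},{"x":0,"y":0,"z":0,"wx":0,"wy":0,"wz":0,"claw":0}])

```text
time: 15.9
tcp_pos: [0.6137, 0.1194, -0.0316]
tcp_rot: [-3.141, 0.003, 0.107]
force: [0.6, 0.1, -4.6]
width: 0.429
gripper_force: 25.0
```

```bash
python3 p.py | head -1; python3 wr.py pics/w7.png
```

```text
t 15.9 meas [613.7 119.4 -31.6   6.1] rp [-1.7999e+02  1.5000e-01] j [-0.    0.52  1.58 -0.    1.04  1.46] w 0.429 gf 25.0 F [ 0.6  0.1 -4.6]
rail slope deg f,b [ 0.18 -0.04] front X at Y0 67.0 depth 27.6
line Y (at rail mid) [-27.8, -1.8, 74.0, 149.7] shift to X=0: -0.0012*X mid X 80.8
coupon top z 11.6
  x 14 edges -20.8 18.5 mid -1.18
  x 20 edges -20.6 18.2 mid -1.19
  x 25 edges -20.5 18.1 mid -1.2
  x 30 edges -20.9 18.6 mid -1.16
  end X 57.6
```

Request:
arm_command(targets=[{"x":0,"y":-0.06,"z":0.04,"wx":0,"wy":0,"wz":0,"claw":0},{"x":0.3,"y":0,"z":0,"wx":0,"wy":0,"wz":0,"claw":0},{"x":0.3,"y":0,"z":0,"wx":0,"wy":0,"wz":0,"claw":0},{"x":0.2,"y":0,"z":0,"wx":0,"wy":0,"wz":0,"claw":0},{"x":0.2,"y":0,"z":0,"wx":0,"wy":0,"wz":0,"claw":0},{"x":0.2,"y":0,"z":0,"wx":0,"wy":0,"wz":0,"claw":0},{"x":0,"y":0,"z":0,"wx":0,"wy":0,"wz":0,"claw":0}], squeeze=10)

```text
time: 16.65
tcp_pos: [0.6232, 0.1216, -0.0314]
tcp_rot: [3.141, 0.009, 0.109]
force: [-11.0, -2.4, 2.7]
width: 0.436
gripper_force: 10.0
```

```bash
python3 p.py | head -1; python3 wr.py pics/w7.png
```

```text
t 16.65 meas [623.2 121.6 -31.4   6.2] rp [179.98   0.51] j [ 0.    0.55  1.55 -0.    1.06  1.47] w 0.436 gf 10.0 F [-11.   -2.4   2.7]
rail slope deg f,b [ 0.01 -0.02] front X at Y0 57.7 depth 29.2
line Y (at rail mid) [-26.6, -0.4, 75.4, 151.1] shift to X=0: 0.0001*X mid X 72.3
coupon top z 12.0
  x 14 edges -20.8 18.4 mid -1.19
  x 20 edges -20.6 18.3 mid -1.16
  x 25 edges -20.4 18.2 mid -1.1
  x 30 edges -20.8 18.5 mid -1.17
  end X 55.7
```

Request:
arm_command(targets=[{"x":-0.4,"y":0.06,"z":0,"wx":0,"wy":0,"wz":0,"claw":0},{"x":0,"y":0,"z":0,"wx":0,"wy":0,"wz":0,"claw":0},{"x":0.3,"y":0,"z":0,"wx":0,"wy":0,"wz":0,"claw":0},{"x":0.2,"y":0,"z":0,"wx":0,"wy":0,"wz":0,"claw":0},{"x":0,"y":0,"z":0,"wx":0,"wy":0,"wz":0,"claw":0}])

```text
time: 17.2
tcp_pos: [0.6245, 0.1213, -0.0311]
tcp_rot: [3.142, 0.009, 0.109]
force: [-11.1, -2.7, 4.0]
width: 0.433
gripper_force: 10.0
```

```bash
python3 p.py | head -1; python3 wr.py pics/w7.png
```

```text
t 17.2 meas [624.5 121.3 -31.1   6.2] rp [180.     0.49] j [ 0.    0.55  1.54 -0.    1.06  1.47] w 0.433 gf 10.0 F [-11.1  -2.7   4. ]
rail slope deg f,b [ 0.   -0.15] front X at Y0 56.7 depth 29.2
line Y (at rail mid) [-26.8, -0.9, 74.9, 150.6] shift to X=0: 0.0013*X mid X 71.3
coupon top z 12.5
  x 14 edges -20.8 18.4 mid -1.18
  x 20 edges -20.6 18.2 mid -1.17
  x 25 edges -20.4 18.6 mid -0.87
  x 30 edges -20.8 18.5 mid -1.14
  end X 54.6
```

Request:
arm_command(targets=[{"x":0,"y":0,"z":0,"wx":0,"wy":0,"wz":0,"claw":0.6},{"x":0,"y":0,"z":0,"wx":0,"wy":0,"wz":0,"claw":0.6},{"x":0,"y":0,"z":0,"wx":0,"wy":0,"wz":0,"claw":0.6},{"x":0,"y":0,"z":-1.5,"wx":0,"wy":0,"wz":0,"claw":0.6},{"x":0,"y":0,"z":-2.5,"wx":0,"wy":0,"wz":0,"claw":0.75},{"x":0,"y":0,"z":-1.5,"wx":0,"wy":0,"wz":0,"claw":0.75},{"x":0,"y":0,"z":0,"wx":0,"wy":0,"wz":0,"claw":0.75},{"x":0,"y":0,"z":0,"wx":0,"wy":0,"wz":0,"claw":0.75}])

```text
time: 18.05
tcp_pos: [0.6283, 0.1216, 0.0247]
tcp_rot: [3.141, -0.001, 0.109]
force: [-0.0, 0.2, -0.2]
width: 0.748
gripper_force: 0.0
```

```bash
python3 wr.py pics/w7.png; CL=0.75 python3 p.py --m 13 372.3 302 20 88
```

```text
rail slope deg f,b [-0.15 -0.  ] front X at Y0 53.9 depth 28.8
line Y (at rail mid) [-26.8, -0.9, 74.9, 150.7, 226.4] shift to X=0: 0.0013*X mid X 68.4
coupon top z 11.3
  x 14 edges -20.2 17.9 mid -1.17
  x 20 edges -20.9 17.8 mid -1.53
  x 25 edges -20.8 17.7 mid -1.54
  x 30 edges -20.7 18.4 mid -1.17
  end X 51.6
t 18.1 meas [627.4 121.6  23.7   6.2] rp [-1.8e+02  5.0e-02] j [ 0.    0.47  1.53 -0.    1.14  1.47] w 0.752 gf 0.0 F [ 0.1  0.1 -0.9]
cmd [627.4 121.6  23.7   6.2]
[{"x": -1.8, "y": -1.59, "z": 0.03, "wx": 0, "wy": 0, "wz": -6.3, "claw": 0.75}, {"x": -1.62, "y": -1.78, "z": 0.03, "wx": 0, "wy": 0, "wz": -6.3, "claw": 0.75}, {"x": -1.41, "y": -1.95, "z": 0.03, "wx": 0, "wy": 0, "wz": -6.3, "claw": 0.75}, {"x": -1.19, "y": -2.09, "z": 0.03, "wx": 0, "wy": 0, "wz": -6.3, "claw": 0.75}, {"x": -0.95, "y": -2.21, "z": 0.03, "wx": 0, "wy": 0, "wz": -6.3, "claw": 0.75}, {"x": -0.7, "y": -2.3, "z": 0.03, "wx": 0, "wy": 0, "wz": -6.3, "claw": 0.75}, {"x": -0.45, "y": -2.36, "z": 0.03, "wx": 0, "wy": 0, "wz": -6.3, "claw": 0.75}, {"x": -0.18, "y": -2.4, "z": 0.03, "wx": 0, "wy": 0, "wz": -6.3, "claw": 0.75}, {"x": 0.08, "y": -2.4, "z": 0.03, "wx": 0, "wy": 0, "wz": -6.3, "claw": 0.75}, {"x": 0.34, "y": -2.38, "z": 0.03, "wx": 0, "wy": 0, "wz": -6.3, "claw": 0.75}, {"x": 0.6, "y": -2.33, "z": 0.02, "wx": 0, "wy": 0, "wz": -6.3, "claw": 0.75}, {"x": 0.85, "y": -2.24, "z": 0.03, "wx": 0, "wy": 0, "wz": -6.2, "claw": 0.75}, {"x": 1.09, "y": -2.14, "z": 0.02, "wx": 0, "wy": 0, "wz": -6.3, "claw": 0.75}]
end [372.32 302.01  20.01  88.02]
```

Coupon 112 is released, snug and within 0.4 mm. Next is coupon 92.

Request:
arm_command(targets=[{"x":-1.8,"y":-1.59,"z":0.03,"wx":0,"wy":0,"wz":-6.3,"claw":0.75},{"x":-1.62,"y":-1.78,"z":0.03,"wx":0,"wy":0,"wz":-6.3,"claw":0.75},{"x":-1.41,"y":-1.95,"z":0.03,"wx":0,"wy":0,"wz":-6.3,"claw":0.75},{"x":-1.19,"y":-2.09,"z":0.03,"wx":0,"wy":0,"wz":-6.3,"claw":0.75},{"x":-0.95,"y":-2.21,"z":0.03,"wx":0,"wy":0,"wz":-6.3,"claw":0.75},{"x":-0.7,"y":-2.3,"z":0.03,"wx":0,"wy":0,"wz":-6.3,"claw":0.75},{"x":-0.45,"y":-2.36,"z":0.03,"wx":0,"wy":0,"wz":-6.3,"claw":0.75},{"x":-0.18,"y":-2.4,"z":0.03,"wx":0,"wy":0,"wz":-6.3,"claw":0.75}])

```text
time: 18.9
tcp_pos: [0.4689, 0.2329, 0.0205]
tcp_rot: [-3.14, 0.002, 0.992]
force: [-0.2, 0.3, 0.1]
width: 0.748
gripper_force: 0.0
```

Request:
arm_command(targets=[{"x":0.08,"y":-2.4,"z":0.03,"wx":0,"wy":0,"wz":-6.3,"claw":0.75},{"x":0.34,"y":-2.38,"z":0.03,"wx":0,"wy":0,"wz":-6.3,"claw":0.75},{"x":0.6,"y":-2.33,"z":0.02,"wx":0,"wy":0,"wz":-6.3,"claw":0.75},{"x":0.85,"y":-2.24,"z":0.03,"wx":0,"wy":0,"wz":-6.2,"claw":0.75},{"x":1.09,"y":-2.14,"z":0.02,"wx":0,"wy":0,"wz":-6.3,"claw":0.75},{"x":0,"y":0,"z":0,"wx":0,"wy":0,"wz":0,"claw":0.75},{"x":0,"y":0,"z":0,"wx":0,"wy":0,"wz":0,"claw":0.75}])

```text
time: 19.6
tcp_pos: [0.3723, 0.3017, 0.0199]
tcp_rot: [-3.141, 0.001, 1.535]
force: [0.5, -1.0, -0.6]
width: 0.753
gripper_force: 0.0
```

```bash
python3 wc.py;python3 p.py|head -2; python3 d.py | grep -v 'col \[1[04]'
```

```text
finger -1 zmin 54.9 inner Y -34.6 X -8.2 11.9
finger 1 zmin 54.5 inner Y 33.5 X -7.6 12.1
coupon tool XY rect [ 0.4 -0.5] [92.1 39.7] 0.6
bench Z -0.6114877321401757
t 19.65 meas [373.1 301.5  20.2  87.9] rp [-1.7998e+02  3.0000e-02] j [ 0.43  0.11  1.99 -0.    1.04  0.46] w 0.749 gf 0.0 F [ 1.1 -0.3 -0. ]
cmd [372.3 302.   20.   88. ]
bench z -5.158621776191197e-05
px 245.0 159.0 c [660.1 -25.4] LxW [0.078 0.043] ang 11.6 z 0.0117 col [197. 191. 190.]
px 198.0 172.0 c [624.1 122.3] LxW [0.119 0.045] ang 7.5 z 0.0118 col [199. 196. 196.]
px 112.0 207.0 c [520.4 383.3] LxW [0.053 0.041] ang 32.0 z 0.0118 col [189. 181. 178.]
px 140.0 257.0 c [369.9 292.8] LxW [0.076 0.04 ] ang 87.3 z 0.0119 col [198. 192. 191.]
px 19.0 321.0 c [195.6 642. ] LxW [0.059 0.02 ] ang -74.9 z 0.0097 col [208. 208. 210.]
px 242.0 364.0 c [62.6 -2.6] LxW [0.217 0.089] ang 88.5 z 0.0117 col [231. 228. 217.]
rail
px 234.0 145.0 c [705.    8.6] LxW [0.305 0.031] ang -83.6 z 0.0195 col [231. 233. 236.]
px 96.0 167.0 c [646.8 434.5] LxW [0.151 0.036] ang -18.3 z 0.0183 col [194. 189. 182.]
px 177.0 229.0 c [450.1 183.2] LxW [0.094 0.092] ang 15.9 z 0.0187 col [ 87. 181. 112.]
```

Request:
arm_command(targets=[{"x":0,"y":0,"z":2.2,"wx":0,"wy":0,"wz":0,"claw":0.75},{"x":0,"y":0,"z":1.8,"wx":0,"wy":0,"wz":0,"claw":0.75},{"x":0,"y":0,"z":0.8,"wx":0,"wy":0,"wz":0,"claw":0.6},{"x":0,"y":0,"z":0.4,"wx":0,"wy":0,"wz":0,"claw":0.3},{"x":0,"y":0,"z":0,"wx":0,"wy":0,"wz":0,"claw":0},{"x":0,"y":0,"z":0,"wx":0,"wy":0,"wz":0,"claw":0},{"x":0,"y":0,"z":0,"wx":0,"wy":0,"wz":0,"claw":0},{"x":0,"y":0,"z":0,"wx":0,"wy":0,"wz":0,"claw":0}], squeeze=25)

```text
time: 20.5
tcp_pos: [0.3734, 0.3021, -0.0308]
tcp_rot: [3.14, -0.0, 1.536]
force: [-0.2, -0.3, 0.2]
width: 0.433
gripper_force: 25.0
```

```bash
echo "[372.3,302,-32,88]">cmd.json; CL=0 python3 p.py 14 633.2 45.6 -32 6.2
```

```text
t 20.5 meas [373.4 302.1 -30.8  88. ] rp [ 1.7993e+02 -2.0000e-02] j [ 0.43  0.2   2.01 -0.    0.93  0.46] w 0.433 gf 25.0 F [-0.2 -0.3  0.2]
cmd [372.3 302.  -32.   88. ]
[{"x": -1.77, "y": 1.93, "z": 0.0, "wx": 0, "wy": 0, "wz": 5.8, "claw": 0.0}, {"x": -1.56, "y": 2.09, "z": 0.0, "wx": 0, "wy": 0, "wz": 5.8, "claw": 0.0}, {"x": -1.34, "y": 2.24, "z": 0.0, "wx": 0, "wy": 0, "wz": 5.9, "claw": 0.0}, {"x": -1.1, "y": 2.37, "z": 0.0, "wx": 0, "wy": 0, "wz": 5.8, "claw": 0.0}, {"x": -0.86, "y": 2.47, "z": 0.0, "wx": 0, "wy": 0, "wz": 5.8, "claw": 0.0}, {"x": -0.61, "y": 2.54, "z": 0.0, "wx": 0, "wy": 0, "wz": 5.9, "claw": 0.0}, {"x": -0.34, "y": 2.59, "z": 0.0, "wx": 0, "wy": 0, "wz": 5.9, "claw": 0.0}, {"x": -0.07, "y": 2.61, "z": 0.0, "wx": 0, "wy": 0, "wz": 5.8, "claw": 0.0}, {"x": 0.19, "y": 2.61, "z": 0.0, "wx": 0, "wy": 0, "wz": 5.9, "claw": 0.0}, {"x": 0.46, "y": 2.57, "z": 0.0, "wx": 0, "wy": 0, "wz": 5.8, "claw": 0.0}, {"x": 0.72, "y": 2.51, "z": 0.0, "wx": 0, "wy": 0, "wz": 5.9, "claw": 0.0}, {"x": 0.97, "y": 2.43, "z": 0.0, "wx": 0, "wy": 0, "wz": 5.8, "claw": 0.0}, {"x": 1.21, "y": 2.32, "z": 0.0, "wx": 0, "wy": 0, "wz": 5.9, "claw": 0.0}, {"x": 1.44, "y": 2.18, "z": 0.0, "wx": 0, "wy": 0, "wz": 5.8, "claw": 0.0}]
end [633.25  45.57 -32.     6.2 ]
```

Request:
arm_command(targets=[{"x":0,"y":0,"z":-2.6,"wx":0,"wy":0,"wz":0,"claw":0},{"x":0,"y":0,"z":-2.6,"wx":0,"wy":0,"wz":0,"claw":0},{"x":-1.77,"y":1.93,"z":0,"wx":0,"wy":0,"wz":5.8,"claw":0},{"x":-1.56,"y":2.09,"z":0,"wx":0,"wy":0,"wz":5.8,"claw":0},{"x":-1.34,"y":2.24,"z":0,"wx":0,"wy":0,"wz":5.9,"claw":0},{"x":-1.1,"y":2.37,"z":0,"wx":0,"wy":0,"wz":5.8,"claw":0},{"x":-0.86,"y":2.47,"z":0,"wx":0,"wy":0,"wz":5.8,"claw":0},{"x":-0.61,"y":2.54,"z":0,"wx":0,"wy":0,"wz":5.9,"claw":0}])

```text
time: 21.3
tcp_pos: [0.4846, 0.1913, 0.0202]
tcp_rot: [-3.141, 0.001, 0.921]
force: [-0.1, 0.3, -3.8]
width: 0.431
gripper_force: 25.0
```

Request:
arm_command(targets=[{"x":-0.34,"y":2.59,"z":0,"wx":0,"wy":0,"wz":5.9,"claw":0},{"x":-0.07,"y":2.61,"z":0,"wx":0,"wy":0,"wz":5.8,"claw":0},{"x":0.19,"y":2.61,"z":0,"wx":0,"wy":0,"wz":5.9,"claw":0},{"x":0.46,"y":2.57,"z":0,"wx":0,"wy":0,"wz":5.8,"claw":0},{"x":0.72,"y":2.51,"z":0,"wx":0,"wy":0,"wz":5.9,"claw":0},{"x":0.97,"y":2.43,"z":0,"wx":0,"wy":0,"wz":5.8,"claw":0},{"x":1.21,"y":2.32,"z":0,"wx":0,"wy":0,"wz":5.9,"claw":0},{"x":1.44,"y":2.18,"z":0,"wx":0,"wy":0,"wz":5.8,"claw":0}])

```text
time: 22.1
tcp_pos: [0.6337, 0.0451, 0.0198]
tcp_rot: [-3.141, 0.002, 0.104]
force: [-0.1, 0.6, -3.3]
width: 0.429
gripper_force: 25.0
```

Request:
arm_command(targets=[{"x":0,"y":0,"z":0,"wx":0,"wy":0,"wz":0,"claw":0},{"x":0,"y":0,"z":1.72,"wx":0,"wy":0,"wz":0,"claw":0},{"x":0,"y":0,"z":1.72,"wx":0,"wy":0,"wz":0,"claw":0},{"x":0,"y":0,"z":1.3,"wx":0,"wy":0,"wz":0,"claw":0},{"x":0,"y":0,"z":0.35,"wx":0,"wy":0,"wz":0,"claw":0},{"x":0,"y":0,"z":0,"wx":0,"wy":0,"wz":0,"claw":0},{"x":0,"y":0,"z":0,"wx":0,"wy":0,"wz":0,"claw":0}])

```text
time: 22.8
tcp_pos: [0.6329, 0.0463, -0.0315]
tcp_rot: [-3.141, 0.001, 0.109]
force: [-0.1, -1.0, -3.2]
width: 0.432
gripper_force: 25.0
```

```bash
python3 p.py | head -1; python3 wr.py pics/w8.png
```

```text
t 22.8 meas [632.9  46.3 -31.5   6.3] rp [-1.7998e+02  9.0000e-02] j [-0.12  0.54  1.56  0.    1.05  1.34] w 0.432 gf 25.0 F [-0.1 -1.  -3.2]
rail slope deg f,b [-0.03 -0.11] front X at Y0 56.1 depth 29.2
line Y (at rail mid) [-102.8, -76.3, -0.4, 75.3, 151.0] shift to X=0: 0.0012*X mid X 70.7
coupon top z 11.5
  x 14 edges -21.0 18.4 mid -1.29
  x 20 edges -20.8 18.2 mid -1.27
  x 25 edges -20.7 18.2 mid -1.26
  x 30 edges -20.5 18.4 mid -1.0
  end X 44.9
```

Request:
arm_command(targets=[{"x":0,"y":0.08,"z":0.04,"wx":0,"wy":0,"wz":0,"claw":0},{"x":0.3,"y":0,"z":0,"wx":0,"wy":0,"wz":0,"claw":0},{"x":0.3,"y":0,"z":0,"wx":0,"wy":0,"wz":0,"claw":0},{"x":0.2,"y":0,"z":0,"wx":0,"wy":0,"wz":0,"claw":0},{"x":0.2,"y":0,"z":0,"wx":0,"wy":0,"wz":0,"claw":0},{"x":0.2,"y":0,"z":0,"wx":0,"wy":0,"wz":0,"claw":0},{"x":0.1,"y":0,"z":0,"wx":0,"wy":0,"wz":0,"claw":0},{"x":0,"y":0,"z":0,"wx":0,"wy":0,"wz":0,"claw":0}], squeeze=10)

```text
time: 23.65
tcp_pos: [0.6439, 0.0459, -0.0312]
tcp_rot: [-3.141, 0.007, 0.109]
force: [-9.2, -2.2, 2.3]
width: 0.432
gripper_force: 10.0
```

```bash
python3 p.py | head -1; python3 wr.py pics/w8.png
```

```text
t 23.65 meas [643.9  45.9 -31.2   6.2] rp [-179.99    0.41] j [-0.11  0.57  1.51 -0.    1.07  1.35] w 0.432 gf 10.0 F [-9.2 -2.2  2.3]
rail slope deg f,b [-0.02  0.  ] front X at Y0 45.7 depth 29.0
line Y (at rail mid) [-104.0, -77.7, -1.9, 73.9, 149.6] shift to X=0: 0.0001*X mid X 60.2
coupon top z 11.7
  x 14 edges -20.9 18.5 mid -1.19
  x 20 edges -20.7 18.3 mid -1.19
  x 25 edges -20.5 18.2 mid -1.19
  x 30 edges -20.3 18.6 mid -0.84
  end X 43.4
```

Request:
arm_command(targets=[{"x":-0.4,"y":-0.06,"z":0,"wx":0,"wy":0,"wz":0,"claw":0},{"x":0,"y":0,"z":0,"wx":0,"wy":0,"wz":0,"claw":0},{"x":0.3,"y":0,"z":0,"wx":0,"wy":0,"wz":0,"claw":0},{"x":0.2,"y":0,"z":0,"wx":0,"wy":0,"wz":0,"claw":0},{"x":0,"y":0,"z":0,"wx":0,"wy":0,"wz":0,"claw":0}])

```text
time: 24.2
tcp_pos: [0.6445, 0.0468, -0.0311]
tcp_rot: [-3.141, 0.008, 0.109]
force: [-11.5, -1.8, 4.3]
width: 0.435
gripper_force: 10.0
```

```bash
python3 p.py | head -1; python3 wr.py pics/w8.png
```

```text
t 24.2 meas [644.5  46.8 -31.1   6.2] rp [-179.97    0.47] j [-0.11  0.57  1.51 -0.    1.07  1.35] w 0.435 gf 10.0 F [-11.5  -1.8   4.3]
rail slope deg f,b [-0.05 -0.14] front X at Y0 44.8 depth 29.2
line Y (at rail mid) [-103.6, -76.9, -1.1, 74.7, 150.4] shift to X=0: 0.0017*X mid X 59.5
coupon top z 12.0
  x 14 edges -20.8 18.5 mid -1.14
  x 20 edges -20.6 18.3 mid -1.14
  x 25 edges -20.4 18.2 mid -1.1
  x 30 edges -20.7 18.5 mid -1.07
  end X 42.9
```

Request:
arm_command(targets=[{"x":0,"y":0,"z":0,"wx":0,"wy":0,"wz":0,"claw":0.6},{"x":0,"y":0,"z":0,"wx":0,"wy":0,"wz":0,"claw":0.6},{"x":0,"y":0,"z":0,"wx":0,"wy":0,"wz":0,"claw":0.6},{"x":0,"y":0,"z":-1.5,"wx":0,"wy":0,"wz":0,"claw":0.6},{"x":0,"y":0,"z":-2.5,"wx":0,"wy":0,"wz":0,"claw":0.75},{"x":0,"y":0,"z":-1.5,"wx":0,"wy":0,"wz":0,"claw":0.75},{"x":0,"y":0,"z":0,"wx":0,"wy":0,"wz":0,"claw":0.75},{"x":0,"y":0,"z":0,"wx":0,"wy":0,"wz":0,"claw":0.75}])

```text
time: 25.05
tcp_pos: [0.6481, 0.047, 0.0247]
tcp_rot: [3.141, -0.001, 0.109]
force: [-0.3, -1.3, -0.1]
width: 0.754
gripper_force: 0.0
```

```bash
python3 wr.py pics/w8.png; CL=0.75 python3 p.py --m 14 522.4 384.3 20 31
```

```text
rail slope deg f,b [ 0.04 -0.04] front X at Y0 42.3 depth 28.8
line Y (at rail mid) [-103.2, -77.1, -1.3, 74.6, 150.4, 200.7] shift to X=0: 0.0000*X mid X 56.7
coupon top z 11.3
  x 14 edges -20.7 18.0 mid -1.37
  x 20 edges -20.8 17.8 mid -1.48
  x 25 edges -20.7 17.8 mid -1.45
  x 30 edges -20.6 18.1 mid -1.24
  end X 39.7
t 25.1 meas [647.3  47.   23.7   6.2] rp [-1.7999e+02  5.0000e-02] j [-0.11  0.5   1.49  0.    1.15  1.35] w 0.75 gf 0.0 F [-0.8 -0.4 -1.2]
cmd [647.3  47.   23.7   6.2]
[{"x": -0.63, "y": -2.49, "z": 0.03, "wx": 0, "wy": 0, "wz": -1.8, "claw": 0.75}, {"x": -0.55, "y": -2.51, "z": 0.03, "wx": 0, "wy": 0, "wz": -1.8, "claw": 0.75}, {"x": -0.47, "y": -2.53, "z": 0.03, "wx": 0, "wy": 0, "wz": -1.8, "claw": 0.75}, {"x": -0.39, "y": -2.54, "z": 0.03, "wx": 0, "wy": 0, "wz": -1.8, "claw": 0.75}, {"x": -0.31, "y": -2.55, "z": 0.02, "wx": 0, "wy": 0, "wz": -1.8, "claw": 0.75}, {"x": -0.23, "y": -2.56, "z": 0.03, "wx": 0, "wy": 0, "wz": -1.8, "claw": 0.75}, {"x": -0.15, "y": -2.56, "z": 0.02, "wx": 0, "wy": 0, "wz": -1.7, "claw": 0.75}, {"x": -0.07, "y": -2.57, "z": 0.03, "wx": 0, "wy": 0, "wz": -1.8, "claw": 0.75}, {"x": 0.01, "y": -2.57, "z": 0.02, "wx": 0, "wy": 0, "wz": -1.7, "claw": 0.75}, {"x": 0.09, "y": -2.57, "z": 0.03, "wx": 0, "wy": 0, "wz": -1.8, "claw": 0.75}, {"x": 0.17, "y": -2.56, "z": 0.02, "wx": 0, "wy": 0, "wz": -1.7, "claw": 0.75}, {"x": 0.24, "y": -2.56, "z": 0.03, "wx": 0, "wy": 0, "wz": -1.8, "claw": 0.75}, {"x": 0.32, "y": -2.54, "z": 0.02, "wx": 0, "wy": 0, "wz": -1.7, "claw": 0.75}, {"x": 0.4, "y": -2.54, "z": 0.03, "wx": 0, "wy": 0, "wz": -1.8, "claw": 0.75}]
end [522.36 384.3   19.99  31.02]
```

Coupon 92 is within 0.2 mm. Last is coupon 52.

Request:
arm_command(targets=[{"x":-0.63,"y":-2.49,"z":0.03,"wx":0,"wy":0,"wz":-1.8,"claw":0.75},{"x":-0.55,"y":-2.51,"z":0.03,"wx":0,"wy":0,"wz":-1.8,"claw":0.75},{"x":-0.47,"y":-2.53,"z":0.03,"wx":0,"wy":0,"wz":-1.8,"claw":0.75},{"x":-0.39,"y":-2.54,"z":0.03,"wx":0,"wy":0,"wz":-1.8,"claw":0.75},{"x":-0.31,"y":-2.55,"z":0.02,"wx":0,"wy":0,"wz":-1.8,"claw":0.75},{"x":-0.23,"y":-2.56,"z":0.03,"wx":0,"wy":0,"wz":-1.8,"claw":0.75},{"x":-0.15,"y":-2.56,"z":0.02,"wx":0,"wy":0,"wz":-1.7,"claw":0.75},{"x":-0.07,"y":-2.57,"z":0.03,"wx":0,"wy":0,"wz":-1.8,"claw":0.75}])

```text
time: 25.9
tcp_pos: [0.5747, 0.2404, 0.0205]
tcp_rot: [-3.141, 0.003, 0.359]
force: [-0.1, -0.5, -0.2]
width: 0.748
gripper_force: 0.0
```

Request:
arm_command(targets=[{"x":0.01,"y":-2.57,"z":0.02,"wx":0,"wy":0,"wz":-1.7,"claw":0.75},{"x":0.09,"y":-2.57,"z":0.03,"wx":0,"wy":0,"wz":-1.8,"claw":0.75},{"x":0.17,"y":-2.56,"z":0.02,"wx":0,"wy":0,"wz":-1.7,"claw":0.75},{"x":0.24,"y":-2.56,"z":0.03,"wx":0,"wy":0,"wz":-1.8,"claw":0.75},{"x":0.32,"y":-2.54,"z":0.02,"wx":0,"wy":0,"wz":-1.7,"claw":0.75},{"x":0.4,"y":-2.54,"z":0.03,"wx":0,"wy":0,"wz":-1.8,"claw":0.75},{"x":0,"y":0,"z":0,"wx":0,"wy":0,"wz":0,"claw":0.75},{"x":0,"y":0,"z":0,"wx":0,"wy":0,"wz":0,"claw":0.75}])

```text
time: 26.7
tcp_pos: [0.522, 0.3838, 0.0193]
tcp_rot: [3.141, 0.002, 0.542]
force: [-0.4, -0.4, -1.3]
width: 0.747
gripper_force: 0.0
```

```bash
python3 wc.py;python3 p.py|head -2
```

```text
finger -1 zmin 54.1 inner Y -35.7 X -8.9 11.2
finger 1 zmin 54.1 inner Y 32.4 X -9.1 11.3
coupon tool XY rect [ 1.6 -0.9] [52.4 39.3] 2.4
bench Z 14.457995737462301
t 26.75 meas [522.5 383.3  19.6  31. ] rp [1.7998e+02 1.0000e-01] j [ 0.45  0.5   1.5  -0.    1.15  1.48] w 0.75 gf 0.0 F [0.3 0.2 0.5]
cmd [522.4 384.3  20.   31. ]
```

Request:
arm_command(targets=[{"x":0,"y":0,"z":2.2,"wx":0,"wy":0,"wz":2.4,"claw":0.75},{"x":0,"y":0,"z":1.8,"wx":0,"wy":0,"wz":0,"claw":0.75},{"x":0,"y":0,"z":0.8,"wx":0,"wy":0,"wz":0,"claw":0.6},{"x":0,"y":0,"z":0.4,"wx":0,"wy":0,"wz":0,"claw":0.3},{"x":0,"y":0,"z":0,"wx":0,"wy":0,"wz":0,"claw":0},{"x":0,"y":0,"z":0,"wx":0,"wy":0,"wz":0,"claw":0},{"x":0,"y":0,"z":0,"wx":0,"wy":0,"wz":0,"claw":0},{"x":0,"y":0,"z":0,"wx":0,"wy":0,"wz":0,"claw":0}], squeeze=25)

```text
time: 27.55
tcp_pos: [0.5233, 0.3845, -0.0308]
tcp_rot: [3.141, -0.001, 0.5]
force: [0.3, 0.2, 0.6]
width: 0.432
gripper_force: 25.0
```

```bash
echo "[522.4,384.3,-32,28.6]">cmd.json; CL=0 python3 p.py 14 669.5 -103.3 -32 6.2
```

```text
t 27.55 meas [523.3 384.5 -30.8  28.6] rp [ 1.7999e+02 -6.0000e-02] j [ 0.45  0.57  1.51 -0.    1.06  1.52] w 0.432 gf 25.0 F [0.3 0.2 0.6]
cmd [522.4 384.3 -32.   28.6]
[{"x": -0.74, "y": 3.56, "z": 0.0, "wx": 0, "wy": 0, "wz": 1.6, "claw": 0.0}, {"x": -0.65, "y": 3.58, "z": 0.0, "wx": 0, "wy": 0, "wz": 1.6, "claw": 0.0}, {"x": -0.54, "y": 3.6, "z": 0.0, "wx": 0, "wy": 0, "wz": 1.6, "claw": 0.0}, {"x": -0.44, "y": 3.61, "z": 0.0, "wx": 0, "wy": 0, "wz": 1.6, "claw": 0.0}, {"x": -0.34, "y": 3.62, "z": 0.0, "wx": 0, "wy": 0, "wz": 1.6, "claw": 0.0}, {"x": -0.24, "y": 3.63, "z": 0.0, "wx": 0, "wy": 0, "wz": 1.6, "claw": 0.0}, {"x": -0.14, "y": 3.64, "z": 0.0, "wx": 0, "wy": 0, "wz": 1.6, "claw": 0.0}, {"x": -0.04, "y": 3.64, "z": 0.0, "wx": 0, "wy": 0, "wz": 1.6, "claw": 0.0}, {"x": 0.06, "y": 3.64, "z": 0.0, "wx": 0, "wy": 0, "wz": 1.6, "claw": 0.0}, {"x": 0.16, "y": 3.63, "z": 0.0, "wx": 0, "wy": 0, "wz": 1.6, "claw": 0.0}, {"x": 0.26, "y": 3.63, "z": 0.0, "wx": 0, "wy": 0, "wz": 1.6, "claw": 0.0}, {"x": 0.37, "y": 3.62, "z": 0.0, "wx": 0, "wy": 0, "wz": 1.6, "claw": 0.0}, {"x": 0.47, "y": 3.61, "z": 0.0, "wx": 0, "wy": 0, "wz": 1.6, "claw": 0.0}, {"x": 0.56, "y": 3.59, "z": 0.0, "wx": 0, "wy": 0, "wz": 1.6, "claw": 0.0}]
end [ 669.49 -103.34  -32.      6.2 ]
```

Request:
arm_command(targets=[{"x":0,"y":0,"z":-2.6,"wx":0,"wy":0,"wz":0,"claw":0},{"x":0,"y":0,"z":-2.6,"wx":0,"wy":0,"wz":0,"claw":0},{"x":-0.74,"y":3.56,"z":0,"wx":0,"wy":0,"wz":1.6,"claw":0},{"x":-0.65,"y":3.58,"z":0,"wx":0,"wy":0,"wz":1.6,"claw":0},{"x":-0.54,"y":3.6,"z":0,"wx":0,"wy":0,"wz":1.6,"claw":0},{"x":-0.44,"y":3.61,"z":0,"wx":0,"wy":0,"wz":1.6,"claw":0},{"x":-0.34,"y":3.62,"z":0,"wx":0,"wy":0,"wz":1.6,"claw":0},{"x":-0.24,"y":3.63,"z":0,"wx":0,"wy":0,"wz":1.6,"claw":0}])

```text
time: 28.35
tcp_pos: [0.5864, 0.174, 0.0209]
tcp_rot: [3.142, -0.0, 0.331]
force: [0.1, -0.5, -1.3]
width: 0.427
gripper_force: 25.0
```

Request:
arm_command(targets=[{"x":-0.14,"y":3.64,"z":0,"wx":0,"wy":0,"wz":1.6,"claw":0},{"x":-0.04,"y":3.64,"z":0,"wx":0,"wy":0,"wz":1.6,"claw":0},{"x":0.06,"y":3.64,"z":0,"wx":0,"wy":0,"wz":1.6,"claw":0},{"x":0.16,"y":3.63,"z":0,"wx":0,"wy":0,"wz":1.6,"claw":0},{"x":0.26,"y":3.63,"z":0,"wx":0,"wy":0,"wz":1.6,"claw":0},{"x":0.37,"y":3.62,"z":0,"wx":0,"wy":0,"wz":1.6,"claw":0},{"x":0.47,"y":3.61,"z":0,"wx":0,"wy":0,"wz":1.6,"claw":0},{"x":0.56,"y":3.59,"z":0,"wx":0,"wy":0,"wz":1.6,"claw":0}])

```text
time: 29.15
tcp_pos: [0.6704, -0.1047, 0.0207]
tcp_rot: [-3.142, -0.0, 0.107]
force: [0.8, -0.1, -1.5]
width: 0.43
gripper_force: 25.0
```

Request:
arm_command(targets=[{"x":0,"y":0,"z":0,"wx":0,"wy":0,"wz":0,"claw":0},{"x":0,"y":0,"z":1.72,"wx":0,"wy":0,"wz":0,"claw":0},{"x":0,"y":0,"z":1.72,"wx":0,"wy":0,"wz":0,"claw":0},{"x":0,"y":0,"z":1.3,"wx":0,"wy":0,"wz":0,"claw":0},{"x":0,"y":0,"z":0.35,"wx":0,"wy":0,"wz":0,"claw":0},{"x":0,"y":0,"z":0,"wx":0,"wy":0,"wz":0,"claw":0},{"x":0,"y":0,"z":0,"wx":0,"wy":0,"wz":0,"claw":0},{"x":0,"y":0,"z":0,"wx":0,"wy":0,"wz":0,"claw":0}])

```text
time: 29.95
tcp_pos: [0.6696, -0.1026, -0.0312]
tcp_rot: [-3.141, 0.001, 0.109]
force: [-0.1, 0.3, -1.3]
width: 0.434
gripper_force: 25.0
```

```bash
python3 p.py | head -1; python3 wr.py pics/w9.png
```

```text
t 29.95 meas [ 669.6 -102.6  -31.2    6.3] rp [-1.7997e+02  6.0000e-02] j [-0.33  0.63  1.42  0.    1.09  1.13] w 0.434 gf 25.0 F [-0.1  0.3 -1.3]
rail slope deg f,b [-0.01 -0.12] front X at Y0 36.1 depth 29.0
line Y (at rail mid) [-152.3, -76.4, -0.6, 50.0] shift to X=0: 0.0011*X mid X 50.6
coupon top z 11.7
  x 14 edges -21.1 18.3 mid -1.37
  x 20 edges -20.9 18.1 mid -1.4
  x 25 edges -20.7 18.0 mid -1.39
  end X 26.0
```

Request:
arm_command(targets=[{"x":0,"y":0.02,"z":0.04,"wx":0,"wy":0,"wz":0,"claw":0},{"x":0.3,"y":0,"z":0,"wx":0,"wy":0,"wz":0,"claw":0},{"x":0.3,"y":0,"z":0,"wx":0,"wy":0,"wz":0,"claw":0},{"x":0.2,"y":0,"z":0,"wx":0,"wy":0,"wz":0,"claw":0},{"x":0.2,"y":0,"z":0,"wx":0,"wy":0,"wz":0,"claw":0},{"x":0.2,"y":0,"z":0,"wx":0,"wy":0,"wz":0,"claw":0},{"x":0.1,"y":0,"z":0,"wx":0,"wy":0,"wz":0,"claw":0},{"x":0,"y":0,"z":0,"wx":0,"wy":0,"wz":0,"claw":0}], squeeze=10)

```text
time: 30.8
tcp_pos: [0.6794, -0.1025, -0.0314]
tcp_rot: [-3.141, 0.009, 0.109]
force: [-11.1, -1.9, 5.0]
width: 0.434
gripper_force: 10.0
```

```bash
python3 p.py | head -1; python3 wr.py pics/w9.png
```

```text
t 30.8 meas [ 679.4 -102.5  -31.4    6.2] rp [-179.94    0.5 ] j [-0.32  0.66  1.37 -0.    1.11  1.14] w 0.434 gf 10.0 F [-11.1  -1.9   5. ]
rail slope deg f,b [-0.24 -0.05] front X at Y0 26.2 depth 29.7
line Y (at rail mid) [-152.9, -77.0, -1.2, 49.7] shift to X=0: 0.0025*X mid X 41.1
coupon top z 11.8
  x 14 edges -20.8 18.6 mid -1.1
  x 20 edges -20.6 18.4 mid -1.1
  x 25 edges -19.6 18.1 mid -0.77
  end X 23.5
```

Centred to 0.1 mm and snug. Release, lift and verify the whole row.

Request:
arm_command(targets=[{"x":0,"y":0,"z":0,"wx":0,"wy":0,"wz":0,"claw":0.6},{"x":0,"y":0,"z":0,"wx":0,"wy":0,"wz":0,"claw":0.6},{"x":0,"y":0,"z":0,"wx":0,"wy":0,"wz":0,"claw":0.6},{"x":0,"y":0,"z":-1.5,"wx":0,"wy":0,"wz":0,"claw":0.6},{"x":0,"y":0,"z":-3,"wx":0,"wy":0,"wz":0,"claw":0.6},{"x":0,"y":0,"z":-4,"wx":0,"wy":0,"wz":0,"claw":0.6},{"x":0,"y":0,"z":-4,"wx":0,"wy":0,"wz":0,"claw":0.6},{"x":0,"y":0,"z":-4,"wx":0,"wy":0,"wz":0,"claw":0.6}])

```text
time: 31.65
tcp_pos: [0.6834, -0.1021, 0.1375]
tcp_rot: [3.141, -0.002, 0.109]
force: [1.6, -0.7, 0.5]
width: 0.6
gripper_force: 0.0
```

Request:
arm_command(targets=[{"x":-4,"y":-1.5,"z":-1,"wx":0,"wy":0,"wz":0,"claw":0.6},{"x":-4,"y":-1.5,"z":0,"wx":0,"wy":0,"wz":0,"claw":0.6},{"x":-4,"y":-1.5,"z":0,"wx":0,"wy":0,"wz":0,"claw":0.6},{"x":0,"y":0,"z":0,"wx":0,"wy":0,"wz":0,"claw":0.6},{"x":0,"y":0,"z":0,"wx":0,"wy":0,"wz":0,"claw":0.6}])

```text
time: 32.15
tcp_pos: [0.559, -0.0703, 0.1456]
tcp_rot: [3.141, -0.002, 0.109]
force: [0.4, -0.4, 0.8]
width: 0.597
gripper_force: 0.0
```

```bash
cat > fin.py <<'E'
from h import *
from wc import tool
im,X,Y,Z,s=tool();g=im['pixels'].mean(2)
P=wpts(im)*1000
r=np.radians(6.2);O=np.array([696.1,-24.0])-38*-np.array([-np.sin(r),np.cos(r)])*1  # mark3 -> rail origin
D=P[...,:2]-O;rx=D[...,0]*np.cos(r)+D[...,1]*np.sin(r);ry=-D[...,0]*np.sin(r)+D[...,1]*np.cos(r)
m=((Z>8)&(Z<15)&(rx<-1)&(rx>-130)&(abs(ry)<145)).astype(np.uint8)
n,l,st,_=cv2.connectedComponentsWithStats(m,connectivity=4)
for i in range(1,n):
    if st[i,4]>400:
        c,sz,t=cv2.minAreaRect(np.c_[rx[l==i],ry[l==i]].astype(np.float32));print('coupon rail xy',np.round(c,1),np.round(sz,1),round(t,2))
t=(Z>16)&(Z<23)&(rx>2)&(rx<27)
for y0 in (114,38,-38,-114):
    k=t&(abs(ry-y0)<10);w=np.clip(np.median(g[k])*.8-g[k],0,None);print('line',y0,((ry[k]*w).sum()/w.sum()).round(1))
k=t;print('rail x',np.percentile(rx[t&(abs(ry)<100)],[.5,99.5]).round(1))
cv2.imwrite('pics/fin.png',im['pixels'][:,:,::-1])
E
python3 fin.py; python3 p.py|head -1
```

```text
coupon rail xy [-36. -36.] [39.1 69.9] 89.93
coupon rail xy [ -26.3 -112.9] [40.6 50.6] 89.88
coupon rail xy [-45.8  39.1] [41.4 89.6] 89.99
coupon rail xy [-55.9 115.2] [ 41.7 109.8] 89.47
line 114 115.1
line 38 39.1
line -38 -36.8
line -114 -112.8
rail x [ 2.2 26.9]
t 32.2 meas [560.3 -70.8 146.    6.2] rp [179.92  -0.18] j [-0.34  0.15  1.67  0.    1.32  1.12] w 0.597 gf 0.0 F [-0.3 -0.5  1.2]
```

View pics/fin.png

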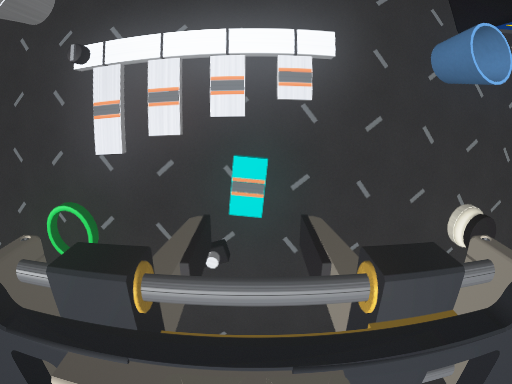

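The final view shows all four coupons beads-up and square against the rail, ends flush, ordered 112/92/72/52 from the knob at (80,55): (108,110), (163,97), (228,86), (295,77). Measured offsets from their lines are 0.1, 0.0, 0.8 and 0.1 mm. The arm is clear, so I'm handing it in.

```bash
python3 -c "
from plant import manip
print(manip.job_done())"
```

```text
the job is handed in; nothing more can be done
None
```

I handed the job in at about 32 s of robot time: all four coupons lie bead up, square and pushed against the rail in order 112/92/72/52 from the knob end, three centred within 0.1 mm of their lines and the 72 mm one about 0.8 mm off.

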